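# Charge the bowl finisher with ceramic balls

## Task

Load the finishing machine: with the scoop, and never touching the balls with the gripper, scoop all the white ceramic balls out of the grey bin and tip them into the machine's round bowl. Then stand the scoop back upright on its mat and let go of it, and only after that push the machine's lever past its stiff detent into the run notch at the far end of its swing. Leave the jar, the bur block and the ring mandrel alone.

Things in the scene. Friction and masses are not known exactly. Their poses are not given: they have to be found in the camera images.
- scoop_grip (a point): Where to grip the scoop: on the centre line of its upright wooden handle, a bar 26 mm (along the scoop) x 16 mm (across) at the scoop's back, its foot 44 mm and its top 122 mm above the underside. This point is 100 mm above the underside and 51 mm behind the front lip. x points level out over the front lip, y across, z up along the handle.
- scoop_lip (a point): Middle of the scoop's front lip, on the underside; axes as scoop_grip.
- scoop: The scoop: flat-bottomed, aluminium, 64 mm long (x), 108 mm wide (y), about 0.17 kg, open at the front (+x), side walls 36 mm and back wall 50 mm high, sheet 3 mm thick, upright handle at the back. Origin at the centre of its underside; axes as scoop_grip. It starts standing upright on the mat.
- mat: Black rubber mat fixed on the bench, 240 mm (x) x 190 mm (y) x 3 mm, the scoop's place; origin at the centre of its underside.
- bin: Grey open bin, fixed, 298 mm long (x), 130 mm wide (y), walls 6 mm thick, 80 mm high along the sides and 66 mm at the -x end, 118 mm wide inside. Inside, a flat floor 6 mm above the bench runs from x = -35 to +90 mm (the toe), where a 45 degree ramp rises to the +x end; from x = -35 to the -x end (-146) the floor rises gently (6 degrees), so balls roll down to the flat. The -x end starts clear, room to let the scoop down.
- bin_toe (a point): Middle of the line where the bin's flat floor meets its end ramp, 6 mm above the bench; axes as the bin. The ramp rises 50 mm over 50 mm (+x), for running the scoop's lip up it, and ends at the end wall, which is 100 mm high.
- bowl_floor (a point): Finishing machine, sunk in the bench: a round black rubber-lined bowl, of which 100 mm stands above the bench, outer radius 100 mm at the rim, wall 6 mm. This point is the centre of the bowl's inner floor, 20 mm above the bench, where a cone-topped post of 24 mm radius stands 62 mm high.
- bowl_rim (a point): Centre of the bowl's mouth at rim height (100 mm); its axes are the machine's: the low lever box (80 x 150 x 30 mm) is 150 mm from the bowl's centre along -x.
- run_lever (a joint): Lever angle, rad. The hinge lies along the machine's x, 30 mm above the bench, 125 mm below the knob. It leans 0.45 rad to the machine's -y at 0; positive swings the knob towards +y. Spring notches hold it at 0 (stop) and 0.9 (run); between them is a stiff detent, about 12 N at the knob, crest at 0.45, beyond which it snaps on into the run notch. Stops at 0.96. Starts in the stop notch.
- lever_knob (a point): Centre of the black ball knob (34 mm diameter) on top of the machine's 12 mm thick steel lever, on its box beside the bowl.
- ball1_center (a point): Centre of a smooth white ceramic finishing ball, 32 mm diameter, 45 g, rolls easily; starts in the bin. May be absent (None).
- ball2_center (a point): Centre of a smooth white ceramic finishing ball, 32 mm diameter, 45 g, rolls easily; starts in the bin. May be absent (None).
- ball3_center (a point): Centre of a smooth white ceramic finishing ball, 32 mm diameter, 45 g, rolls easily; starts in the bin. May be absent (None).
- ball4_center (a point): Centre of a smooth white ceramic finishing ball, 32 mm diameter, 45 g, rolls easily; starts in the bin. May be absent (None).
- ball5_center (a point): Centre of a smooth white ceramic finishing ball, 32 mm diameter, 45 g, rolls easily; starts in the bin. May be absent (None).
- ball6_center (a point): Centre of a smooth white ceramic finishing ball, 32 mm diameter, 45 g, rolls easily; starts in the bin. May be absent (None).
- ball7_center (a point): Centre of a smooth white ceramic finishing ball, 32 mm diameter, 45 g, rolls easily; starts in the bin. May be absent (None).
- ball8_center (a point): Centre of a smooth white ceramic finishing ball, 32 mm diameter, 45 g, rolls easily; starts in the bin. May be absent (None).
- ball9_center (a point): Centre of a smooth white ceramic finishing ball, 32 mm diameter, 45 g, rolls easily; starts in the bin. May be absent (None).
- compound_jar: Lidded amber glass jar, 60 mm diameter, 80 mm high, beyond the mat; bystander; origin under its centre.
- bur_block: Small dark wooden block (70 x 50 x 30 mm) with burs standing in it, beyond the mat; bystander; origin under its centre.
- ring_mandrel: Tapered steel ring mandrel, 190 mm long, lying along its x near the bin; bystander; origin below its middle.
There are look-alikes about, which are no part of the job. What is shaped like the part that bears ball6_center but black or pink is not meant.

How it is judged (in metres and radians):
On the way, in this order (a step that is already met when the one before it is completed fails the run):
1. at least one ball is carried in the scoop, clear above the bin (((x of ball1_center in the frame of scoop between -0.035 and 0.04 m and y of ball1_center in the frame of scoop between -0.054 and 0.054 m and z of ball1_center in the frame of scoop between 0 and 0.05 m and height (world z) of ball1_center above 0.1 m) or (x of ball2_center in the frame of scoop between -0.035 and 0.04 m and y of ball2_center in the frame of scoop between -0.054 and 0.054 m and z of ball2_center in the frame of scoop between 0 and 0.05 m and height (world z) of ball2_center above 0.1 m) or (x of ball3_center in the frame of scoop between -0.035 and 0.04 m and y of ball3_center in the frame of scoop between -0.054 and 0.054 m and z of ball3_center in the frame of scoop between 0 and 0.05 m and height (world z) of ball3_center above 0.1 m) or (x of ball4_center in the frame of scoop between -0.035 and 0.04 m and y of ball4_center in the frame of scoop between -0.054 and 0.054 m and z of ball4_center in the frame of scoop between 0 and 0.05 m and height (world z) of ball4_center above 0.1 m) or (x of ball5_center in the frame of scoop between -0.035 and 0.04 m and y of ball5_center in the frame of scoop between -0.054 and 0.054 m and z of ball5_center in the frame of scoop between 0 and 0.05 m and height (world z) of ball5_center above 0.1 m) or (x of ball6_center in the frame of scoop between -0.035 and 0.04 m and y of ball6_center in the frame of scoop between -0.054 and 0.054 m and z of ball6_center in the frame of scoop between 0 and 0.05 m and height (world z) of ball6_center above 0.1 m) or (x of ball7_center in the frame of scoop between -0.035 and 0.04 m and y of ball7_center in the frame of scoop between -0.054 and 0.054 m and z of ball7_center in the frame of scoop between 0 and 0.05 m and height (world z) of ball7_center above 0.1 m) or (x of ball8_center in the frame of scoop between -0.035 and 0.04 m and y of ball8_center in the frame of scoop between -0.054 and 0.054 m and z of ball8_center in the frame of scoop between 0 and 0.05 m and height (world z) of ball8_center above 0.1 m) or (x of ball9_center in the frame of scoop between -0.035 and 0.04 m and y of ball9_center in the frame of scoop between -0.054 and 0.054 m and z of ball9_center in the frame of scoop between 0 and 0.05 m and height (world z) of ball9_center above 0.1 m))), for 0.2 s.
2. all the balls are in the bowl (horizontal distance between each of ball1_center, ball2_center, ball3_center, ball4_center, ball5_center, ball6_center, ball7_center, ball8_center, ball9_center and bowl_floor below 0.095 m and height (world z) of each of ball1_center, ball2_center, ball3_center, ball4_center, ball5_center, ball6_center, ball7_center, ball8_center, ball9_center below 0.1 m), for 0.2 s.
3. the scoop stands upright on the mat, released (x of scoop in the frame of mat between -0.085 and 0.085 m and y of scoop in the frame of mat between -0.085 and 0.085 m and z of scoop in the frame of mat below 0.012 m and angle between scoop's own z axis and vertical below 0.15 rad and linear speed of scoop below 0.02 m/s and contact force between the fingers and scoop below 0.1 N), for 0.2 s.
4. the lever is in the run notch (value of joint run_lever above 0.8 rad), for 0.2 s.
At the end, for the whole second after the job is handed in: Every ball lies in the bowl (within 95 mm of its axis, below the rim), the scoop stands upright (within 0.15 rad) and released on the mat, its middle within 85 mm of the mat's middle along each side, and the lever rests beyond 0.8 rad, in the run notch (all of step 2 and all of step 3 and value of joint run_lever above 0.8 rad); the robot touches nothing.
It fails at once if the gripper touches a ball (contact force between the fingers and ball1 above 0.5 N or contact force between the fingers and ball2 above 0.5 N or contact force between the fingers and ball3 above 0.5 N or contact force between the fingers and ball4 above 0.5 N or contact force between the fingers and ball5 above 0.5 N or contact force between the fingers and ball6 above 0.5 N or contact force between the fingers and ball7 above 0.5 N or contact force between the fingers and ball8 above 0.5 N or contact force between the fingers and ball9 above 0.5 N).
It fails at once if a bystander is moved by more than 30 mm (distance of any of compound_jar, bur_block, ring_mandrel from where it was at the start of the episode above 0.03 m).
Of ball1, ball2, ball3, ball4, ball5, ball6, ball7, ball8, ball9 only 7 to 9 are there at a start; the rules pass over those that are not, and their reading is None.
At some moment in a run one of scoop may be knocked a few centimetres aside while the robot is not near it.
It also fails if it takes over 210 s, if anything falls off the work surface, if the arm or the gripper's body presses on something with over 40 N, if the wrist force passes 120 N, or if a joint passes its speed limit or range.

## Robot

A 7-joint arm with a two-finger parallel gripper is mounted at the origin on the work surface. World frame = base frame: x ahead of the robot, y to its left, z up, the work surface at z = 0. Lengths are in m, angles in degrees, forces in N, time in s.
With the tool pointing down it reaches from about 0.425 to 0.875 m from the base axis. Payload 4.7 kg.
Tool frame: the origin (TCP) lies between the finger pads; the fingertips stand 8 mm ahead of it and the grasp point (between the pads) lies 11 mm behind it (tip_extent is the distance from the TCP to the fingertips, in m); z points along the fingers, y is the line along which they close (so a half turn about z gives the same grasp; the last joint's range is limited). The gripper opens to 87 mm and grips with 3 to 60 N. Pads are 19 mm wide; open, the fingers measure 117 mm over their backs; the gripper's body (75 mm by 190 mm) begins 51 mm behind the grasp point.
Start: joints at [70.823, 18.392, -4.016, 83.108, 1.295, 78.541, -3.26], TCP at [0.222, -0.611, 0.231] pointing down, gripper open.
Joint ranges: [-163.93, 163.93], [-17.29, 119.83], [-79.2, 71.16], [3.27, 140.29], [-89.18, 269.18], [5.43, 117.66], [-154.24, 154.24]. Speed limits (degrees/s): [147.25, 147.25, 180, 180, 180, 180, 180].

## Interface

Orientations are given as [roll, pitch, yaw] about the fixed x, y, z axes, in that order (R = Rz(yaw) Ry(pitch) Rx(roll)).
In Python, from station import get_state, read_camera, close_job, tip_extent gives the robot as it stands.
- The arm moves only by the tool move_arm, never from a script. Its argument "steps" is a list of rows, each a list of 5 numbers: the finger opening in m, from 0 to 0.087, then the shift along the world's x, y, z in m, then the turn about the world's z in rad. In form: [[fingers, x, y, z, twist], ...]. A call has 1 to 8 rows; each row shifts and turns the commanded pose from where the row before left it; what a row does not reach is not made up. A row lasts 1/8 s, in which the tool goes at most 62.5 mm and 10.7 degrees, less where a joint would pass 70% of its speed; a pose out of reach is approached as far as the arm can. A call with a gripper value outside its range is refused whole. The fingers move at their own pace and stop on an object; "grip_force" is the grip in N (left out, the last holds). Time passes only in rows, so rows that do not move let the fingers close. It gives the time, the measured TCP pose, the force, the opening and the grip force at its end, in the units of the state.
- get_state(): the state, without advancing time (a new reading comes with each control period).
- read_camera(name): name is "scene" or "top" or "wrist"; returns a dict with "image" (480x640x3 uint8, blue, green, red), "camera_matrix" (3x3 intrinsics, pixels), "rvec" (rotation vector, rad) and "tvec" (3), from world to camera coordinates, as OpenCV has them; the wrist camera has in their place "tool_from_camera" (4x4, takes a point from camera to tool coordinates, whose origin is the TCP and whose axes are the flange's). Camera axes: x right, y down, z forward; pixel columns grow to the right and rows downward; lengths in m; the calibration is good to about 2 mm. A picture is of the moment at which its call begins: read the wrist's pose just before it. There is no depth.
- close_job(): hands the job in; it is judged then, once.
The state is a dict: "clock": time; "joint_positions": joint angles; "joint_velocities": joint speeds; "joint_torque": joint torques, N m; "tool_pos": TCP position; "eef_rot": TCP orientation; "wrist_force": force on the tool from outside, world axes, zero at the start; "torque": the same for the moment, N m; "gripper_width": opening from 0.0 (shut) to 1.0 (fully open); "grip_force": force on a finger pad.
Only numpy, scipy, OpenCV 4.12 (cv2) and the standard library are available. Lean on these libraries where they do the work, as an engineer would, in place of code of your own. Each camera call takes 0.05 s, during which the arm holds its last target. There are 200 camera calls.

## Working session

There is one attempt and no reset: what is moved stays moved. The work goes in short steps, Python scripts to look and compute and a tool call to move; the robot and the scene stay as the last step left them, time stands still between calls to the robot, and variables do not carry over. Pictures are saved under pics/ and viewed, at most 14 in all, crops included, and the job is handed in when it is done.

Besides the shell and the picture viewer there is one more tool, called after "Call:" by a JSON object that holds its "name" and its "arguments", one argument or row to a line. move_arm: Moves the arm, as the interface text tells. Its arguments: {"type":"object","properties":{"steps":{"type":"array","items":{"type":"array","items":{"type":"number"}}},"grip_force":{"type":"number"}},"required":["steps"]}

```bash
mkdir -p pics; ls; cat > h.py <<'E'
import cv2, numpy as np
from station import get_state, read_camera, close_job, tip_extent
def cam(n):
    c=read_camera(n); R=cv2.Rodrigues(np.array(c["rvec"],float))[0] if "rvec" in c else None
    return c["image"],np.array(c["camera_matrix"]),R,(np.array(c["tvec"]).ravel() if R is not None else None),c
def onplane(K,R,t,uv,z):
    d=R.T@np.linalg.inv(K)@np.array([uv[0],uv[1],1.]); o=-R.T@t
    return o+d*(z-o[2])/d[2]
def proj(K,R,t,p):
    q=K@(R@np.array(p,float)+t); return q[:2]/q[2]
E
python3 - <<'E'
from h import *
print(get_state(),tip_extent)
for n in("scene","top"):
    im,K,R,t,c=cam(n); cv2.imwrite(f"pics/{n}0.png",im); print(n,K.tolist(),(-R.T@t).round(3),R.round(3).tolist())
E
```

```text
pics
{'clock': 0.0, 'joint_positions': array([70.82462747, 18.43886617, -4.01498995, 83.17519307,  1.29589761,
       78.53874164, -3.26026175]), 'joint_velocities': array([-0.00307365, -0.01602351, -0.06154564, -0.01352043, -0.00820071,
       -0.01732205, -0.08066385]), 'joint_torque': array([-1.06649820e-04, -4.91288853e+01, -4.03957246e-01, -3.12527061e+01,
       -6.38999976e-02,  4.36241738e-02,  1.89007865e-04]), 'tool_pos': array([ 0.22189648, -0.6103896 ,  0.22946105]), 'eef_rot': array([-1.79892487e+02,  6.71464481e-03,  1.99845384e+01]), 'wrist_force': array([-0.60172877, -0.03804142, -0.12678737]), 'torque': array([-0.02063495,  0.07103587, -0.01335007]), 'grip_force': 0.0, 'gripper_width': 0.9992001556241505} 0.008
scene [[596.4465103490364, 0.0, 318.36488859126564], [0.0, 596.4465103490364, 237.44676251721106], [0.0, 0.0, 1.0]] [1.195 0.59  1.041] [[-0.737, 0.676, 0.006], [0.479, 0.529, -0.701], [-0.477, -0.514, -0.713]]
top [[598.3407861868316, 0.0, 323.08119807839523], [0.0, 598.3407861868316, 242.15434832298448], [0.0, 0.0, 1.0]] [ 0.344 -0.084  1.305] [[0.01, -1.0, 0.022], [-0.982, -0.014, -0.19], [0.19, -0.019, -0.982]]
```

View pics/scene0.png

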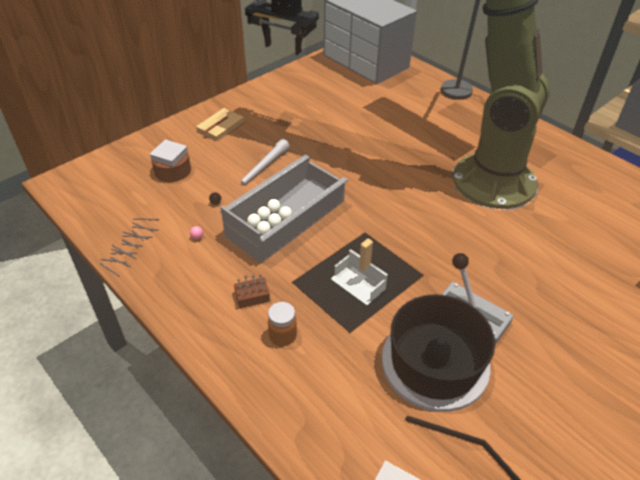

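View pics/top0.png

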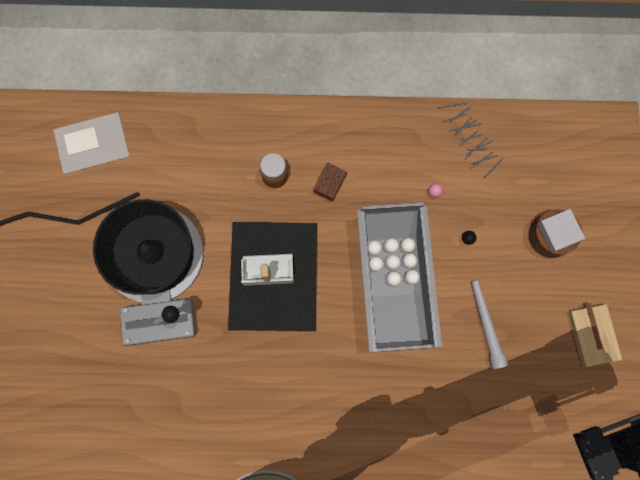

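The top view shows 8 white balls in the upper (+x) part of the bin (about 372–412, 245–280). The scoop is on the mat at (268,270) with its handle at (265,271). The bowl rim is around (145,247), and the knob is at (171,314) in the top view and (460,261) in the scene view. The pink and black balls outside the bin are the look-alikes. Next I'll measure these.

```bash
python3 - <<'E'
from h import *
I={}
for n in("scene","top"):
    im,K,R,t,c=cam(n); I[n]=(im,K,R,t)
im,K,R,t=I["top"]; P=lambda uv,z:onplane(K,R,t,uv,z).round(4)
g=cv2.cvtColor(im,cv2.COLOR_BGR2GRAY); hsv=cv2.cvtColor(im,cv2.COLOR_BGR2HSV)
def comps(m,a0,box):
    k=np.zeros_like(m); x0,y0,x1,y1=box; k[y0:y1,x0:x1]=m[y0:y1,x0:x1]
    cs,_=cv2.findContours(k,cv2.RETR_EXTERNAL,cv2.CHAIN_APPROX_NONE)
    return sorted([c for c in cs if cv2.contourArea(c)>a0],key=cv2.contourArea)[::-1]
# mat
m=comps((g<45).astype(np.uint8)*255,3000,(215,210,330,340))
if m:
    r=cv2.minAreaRect(m[0]); print("mat",r,[P(p,.003).tolist() for p in cv2.boxPoints(r)],P(r[0],.003))
# bowl
m=comps((g<60).astype(np.uint8)*255,3000,(80,190,210,300))
hull=cv2.convexHull(m[0]); e=cv2.fitEllipse(hull); print("bowl",e,P(e[0],.1))
pts=np.array([P(p[0],.1) for p in hull]); A=np.c_[2*pts[:,:2],np.ones(len(pts))]; s=np.linalg.lstsq(A,(pts[:,:2]**2).sum(1),rcond=None)[0]; print("circ",s[:2],np.sqrt(s[2]+s[0]**2+s[1]**2))
# scoop handle top
m=comps(((hsv[...,1]>90)&(hsv[...,0]<30)&(hsv[...,2]>100)).astype(np.uint8)*255,15,(245,255,292,286))
for c in m[:2]: r=cv2.minAreaRect(c);print("handle",r,P(r[0],.125))
# scoop body
m=comps(((hsv[...,1]<60)&(g>100)).astype(np.uint8)*255,100,(232,225,315,325)); r=cv2.minAreaRect(m[0]); print("body",r,P(r[0],.03))
# bin outline
m=comps(((hsv[...,1]<60)&(g>60)).astype(np.uint8)*255,3000,(350,195,450,360)); r=cv2.minAreaRect(m[0]); print("bin",r)
ap=cv2.approxPolyDP(cv2.convexHull(m[0]),6,True)[:,0]; print([(p.tolist(),P(p,.08).tolist(),P(p,.066).tolist(),P(p,.1).tolist()) for p in ap])
# balls
m=((hsv[...,1]<50)&(g>190)).astype(np.uint8)*255
cs=cv2.HoughCircles(cv2.resize(g[225:300,355:435],None,fx=4,fy=4,interpolation=cv2.INTER_CUBIC),cv2.HOUGH_GRADIENT,1,40,param1=100,param2=12,minRadius=24,maxRadius=40)
print("balls",[P((c[0]/4+355,c[1]/4+225),.022).tolist() for c in cs[0]])
# knob two views
o=[];
ku={"top":(150,295,190,330),"scene":(445,245,480,275)}
L=[]
for n in ku:
    a=I[n]; gg=cv2.cvtColor(a[0],cv2.COLOR_BGR2GRAY); c=comps((gg<50).astype(np.uint8)*255,20,ku[n])[0]; (cc,rr)=cv2.minEnclosingCircle(c); print(n,cc,rr)
    d=a[2].T@np.linalg.inv(a[1])@np.array([*cc,1]); d/=np.linalg.norm(d); L.append((-a[2].T@a[3],d))
M=sum(np.eye(3)-np.outer(d,d) for _,d in L); print("knob",np.linalg.solve(M,sum((np.eye(3)-np.outer(d,d))@o for o,d in L)))
cv2.imwrite("pics/a.png",cv2.resize(im[190:360,80:450],(800,368),interpolation=cv2.INTER_CUBIC))
E
```

```text
mat ((272.58758544921875, 275.9577941894531), (86.12139892578125, 107.33655548095703), 0.8303154110908508) [[0.403, 0.0913, 0.003], [0.6395, 0.0974, 0.003], [0.6396, -0.0942, 0.003], [0.4024, -0.0938, 0.003]] [5.191e-01 2.000e-04 3.000e-03]
bowl ((137.33682250976562, 243.36520385742188), (96.83547973632812, 115.78193664550781), 117.51981353759766) [0.5692 0.2709 0.1   ]
circ [0.56911254 0.26673673] 0.10775956333834398
handle ((264.5, 272.5), (15.0, 7.0), 90.0) [0.5093 0.0086 0.125 ]
body ((266.531982421875, 268.7030944824219), (28.516010284423828, 52.21881103515625), 87.39744567871094) [0.531  0.0119 0.03  ]
bin ((398.74578857421875, 276.32647705078125), (146.40403747558594, 73.15869903564453), 85.03025817871094)
[([423, 203], [0.6689, -0.3191, 0.08], [0.6726, -0.3218, 0.066], [0.6635, -0.3152, 0.1]), ([441, 346], [0.3703, -0.3493, 0.08], [0.3706, -0.3524, 0.066], [0.3698, -0.345, 0.1]), ([369, 351], [0.3587, -0.2031, 0.08], [0.3589, -0.2044, 0.066], [0.3585, -0.2011, 0.1]), ([357, 211], [0.6492, -0.1789, 0.08], [0.6527, -0.18, 0.066], [0.6442, -0.1773, 0.1])]
balls [[0.5186, -0.3041, 0.022], [0.5558, -0.2988, 0.022], [0.5891, -0.2961, 0.022], [0.588, -0.2593, 0.022], [0.5142, -0.2639, 0.022], [0.5471, -0.2261, 0.022], [0.5504, -0.2621, 0.022], [0.5824, -0.2219, 0.022]]
top (170.13934326171875, 314.0409851074219) 8.555885314941406Traceback (most recent call last):
  File "<stdin>", line 36, in <module>
IndexError: list index out of range
```

```bash
python3 - <<'E'
from h import *
im,K,R,t,c=cam("top"); 
a=cv2.resize(im[195:355,345:450],None,fx=5,fy=5,interpolation=cv2.INTER_CUBIC)[:,:]
b=cv2.resize(im[240:300,225:310],None,fx=5,fy=5,interpolation=cv2.INTER_CUBIC)
a=cv2.resize(a,None,fx=.74,fy=.74); 
w=np.zeros((600,800,3),np.uint8); w[:a.shape[0],:a.shape[1]]=a[:600]; w[:b.shape[0],395:395+b.shape[1]][:, :405]=b[:,:405]
d=cv2.resize(im[190:335,85:210],None,fx=2,fy=2,interpolation=cv2.INTER_CUBIC); w[305:305+d.shape[0],400:400+d.shape[1]]=d
cv2.imwrite("pics/a.png",w)
E
```

```text
(no output)
```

View pics/a.png

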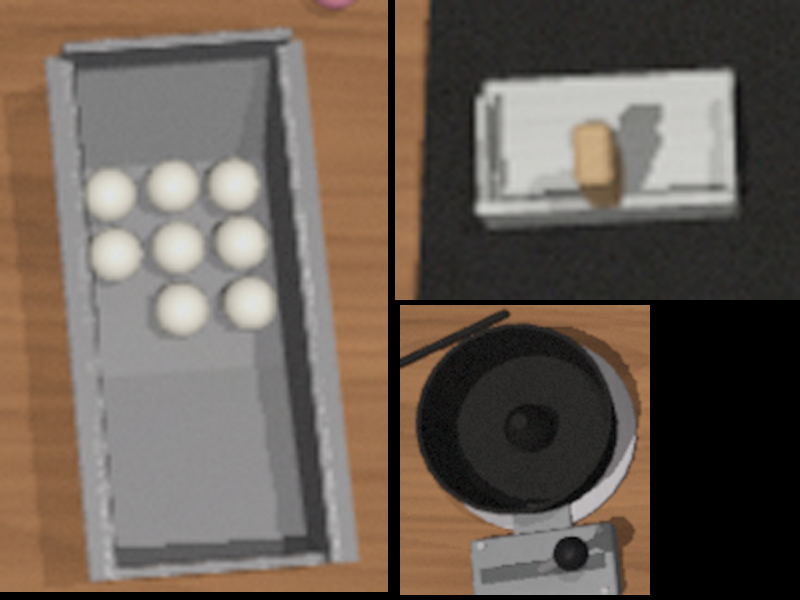

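The crop shows the bin with its 45° ramp at the upper (+x) end, the toe line at about row 160 and the flat ending at about row 372. The scoop's open front faces +x with a yaw of about 2°. The bowl mouth is centred at top pixel (143,247).

```bash
python3 - <<'E'
from h import *
S=cam("scene"); im,K,R,t,c=cam("top"); P=lambda uv,z:onplane(K,R,t,uv,z).round(4)
b=lambda x,y:(345+x/3.7,195+y/3.7)
s=lambda x,y:(225+(x-395)/5,240+y/5)
p0,p1=P(b(174,50),.08),P(b(223.5,570),.08); print("bin axis",p0,p1,np.degrees(np.arctan2(*(p0-p1)[[1,0]])))
print("toe",P(b(85,167),.006),P(b(257,157),.006),"flat end",P(b(105,378),.006),P(b(277,368),.006))
print("high end wall outer top",P(b(62,50),.1),P(b(290,30),.1),"low end outer top",P(b(90,580),.066),P(b(330,568),.066))
print("handle",P(s(595,155),.125),"lip",P(s(490,80),.006),P(s(733,70),.006),"back",P(s(480,213),.053),P(s(738,205),.053))
print("bowl",P((143.25,247),.1))
for z in(.12,.14,.15,.16):print("knob",z,P((170.1,314),z),onplane(*S[1:4],(460.5,261),z).round(4))
E
```

```text
bin axis [ 0.6558 -0.2531  0.08  ] [ 0.3634 -0.2768  0.08  ] 4.633885016279074
toe [ 0.6015 -0.209   0.006 ] [ 0.6092 -0.3126  0.006 ] flat end [ 0.4751 -0.2203  0.006 ] [ 0.4823 -0.322   0.006 ]
high end wall outer top [ 0.6497 -0.1872  0.1   ] [ 0.6633 -0.316   0.1   ] low end outer top [ 0.3574 -0.2051  0.066 ] [ 0.3653 -0.3382  0.066 ]
handle [0.5124 0.0077 0.125 ] lip [0.562  0.0639 0.006 ] [ 0.5679 -0.0426  0.006 ] back [0.4974 0.0607 0.053 ] [ 0.5022 -0.0474  0.053 ]
bowl [0.5619 0.2584 0.1   ]
knob 0.12 [0.4255 0.1914 0.12  ] [0.4061 0.1767 0.12  ]
knob 0.14 [0.4241 0.1868 0.14  ] [0.4232 0.1857 0.14  ]
knob 0.15 [0.4234 0.1844 0.15  ] [0.4318 0.1902 0.15  ]
knob 0.16 [0.4227 0.1821 0.16  ] [0.4403 0.1947 0.16  ]
```

Call:
{"name": "move_arm", "arguments": {
  "steps": [
    [0.087,0.024,0.051,0.003,-0.04],
    [0.087,0.024,0.051,0.003,-0.04],
    [0.087,0.024,0.051,0.003,-0.04],
    [0.087,0.024,0.051,0.003,-0.04],
    [0.087,0.024,0.051,0.003,-0.04],
    [0.087,0.024,0.051,0.003,-0.04],
    [0.087,0.024,0.051,0.003,-0.04],
    [0.087,0.024,0.051,0.003,-0.034]
  ]
}}

```text
clock: 1.35
tool_pos: [0.4147, -0.2012, 0.255]
eef_rot: [179.9, -0.0, 1.9]
wrist_force: [1.1, -0.8, 0.3]
gripper_width: 0.998
grip_force: 0.0
```

Call:
{"name": "move_arm", "arguments": {
  "steps": [
    [0.087,0.024,0.052,0,0],
    [0.087,0.024,0.052,0,0],
    [0.087,0.024,0.052,0,0],
    [0.087,0.026,0.053,0,0],
    [0.087,0,0,0,0],
    [0.087,0,0,0,0]
  ]
}}

```text
clock: 2.1
tool_pos: [0.5119, 0.0056, 0.2544]
eef_rot: [180.0, 0.0, 2.0]
wrist_force: [0.4, -1.0, 0.0]
gripper_width: 0.999
grip_force: 0.0
```

```bash
cat >> h.py <<'E'
def st():
    s=get_state(); print("t",round(s["clock"],2),"tcp",s["tool_pos"].round(4),"rot",s["eef_rot"].round(1),"F",s["wrist_force"].round(1),"w",round(s["gripper_width"]*87,1),"gf",round(s["grip_force"],1)); return s
E
python3 - <<'E'
from h import *
s=st(); print(s["joint_positions"].round(0))
c=cam("wrist"); print(np.array(c[4]["tool_from_camera"]).round(3).tolist()); cv2.imwrite("pics/w1.png",c[0])
E
```

```text
t 2.1 tcp [0.5119 0.0056 0.2544] rot [180.   0.   2.] F [ 0.4 -1.   0. ] w 86.9 gf 0.0
[ 35.   3. -39.  99.   2.  79. -93.]
[[0.0, -0.957, -0.289, 0.08], [1.0, 0.0, -0.0, 0.0], [0.0, -0.289, 0.957, -0.154], [0.0, 0.0, 0.0, 1.0]]
```

View pics/w1.png

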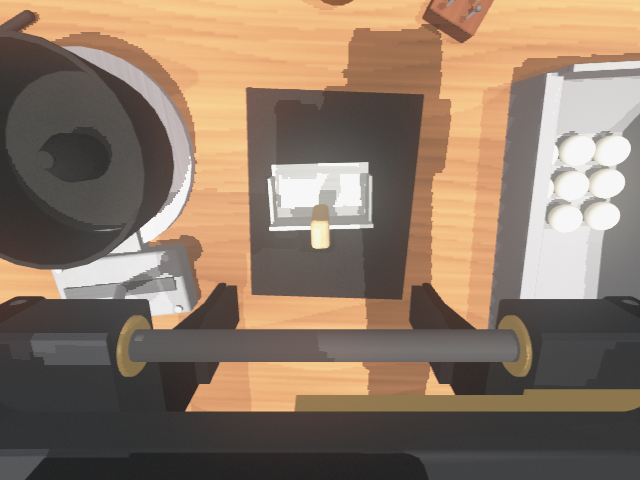

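The wrist view shows the scoop unmoved on the mat, its handle centred at column 320, rows 205–248.

```bash
cat >> h.py <<'E'
from scipy.spatial.transform import Rotation as Ro
def wrist():
    s=get_state(); c=read_camera("wrist"); T=np.eye(4); T[:3,:3]=Ro.from_euler("xyz",s["eef_rot"],degrees=True).as_matrix(); T[:3,3]=s["tool_pos"]
    W=np.linalg.inv(T@np.array(c["tool_from_camera"])); return c["image"],np.array(c["camera_matrix"]),W[:3,:3],W[:3,3]
E
python3 - <<'E'
from h import *
im,K,R,t=wrist()
hsv=cv2.cvtColor(im,cv2.COLOR_BGR2HSV)[200:252,305:335]; print("sat");print(hsv[::4,15],)
for u in((320,205),(320,222),(320,248)):print(onplane(K,R,t,u,.125).round(4))
print("lip",onplane(K,R,t,(275,164),.006),onplane(K,R,t,(368,163),.006),"back",onplane(K,R,t,(269,230),.053),onplane(K,R,t,(373,228),.053))
print("pred",proj(K,R,t,(.514,.008,.125)),proj(K,R,t,(.527,.008,.125)),proj(K,R,t,(.501,.008,.125)))
E
```

```text
sat
[[ 21  10 180]
 [ 17  56 173]
 [ 15  70 171]
 [ 16  72 169]
 [ 16  71 168]
 [ 16  79 177]
 [ 26  49 247]
 [ 29  24 247]
 [ 29  26 247]
 [ 29  27 247]
 [ 28  31 247]
 [ 29  29 247]
 [ 16  74 158]]
[0.5402 0.0086 0.125 ]
[0.526  0.0082 0.125 ]
[0.5036 0.0075 0.125 ]
lip [0.56317328 0.06078815 0.006     ] [ 0.56772284 -0.04292116  0.006     ] back [0.49912207 0.06124422 0.053     ] [ 0.50486457 -0.0468391   0.053     ]
pred [319.812618   236.08570578] [320.28705408 220.87130491] [319.35016462 250.91584062]
```

Call:
{"name": "move_arm", "arguments": {
  "steps": [
    [0.087,0.0025,0.0025,-0.04,0],
    [0.087,0,0,-0.05,0],
    [0.087,0,0,-0.04,0],
    [0.087,0,0,-0.032,0],
    [0.087,0,0,0,0],
    [0.0,0,0,0,0],
    [0.0,0,0,0,0],
    [0.0,0,0,0,0]
  ],
  "grip_force": 60
}}

```text
clock: 3.2
tool_pos: [0.5154, 0.0084, 0.0938]
eef_rot: [180.0, -0.1, 2.0]
wrist_force: [0.3, 0.7, 0.5]
gripper_width: 0.742
grip_force: 0.0
```

Call:
{"name": "move_arm", "arguments": {
  "steps": [
    [0.0,0,0,0,0],
    [0.0,0,0,0,0],
    [0.0,0,0,0.01,0],
    [0.0,0,0,0.03,0],
    [0.0,0,0,0.05,0],
    [0.0,0,0,0.04,0],
    [0.0,0,0,0,0],
    [0.0,0,0,0,0]
  ]
}}

```text
clock: 4.2
tool_pos: [0.5143, 0.0086, 0.2225]
eef_rot: [180.0, 0.0, 2.0]
wrist_force: [0.6, -0.6, -0.5]
gripper_width: 0.004
grip_force: 0.0
```

```bash
python3 - <<'E'
from h import *
st(); im=cam("scene")[0]; cv2.imwrite("pics/s2.png",cv2.resize(im[150:350,260:500],(720,600)))
E
```

```text
t 4.2 tcp [0.5143 0.0086 0.2225] rot [180.   0.   2.] F [ 0.6 -0.6 -0.5] w 0.4 gf 0.0
```

View pics/s2.png

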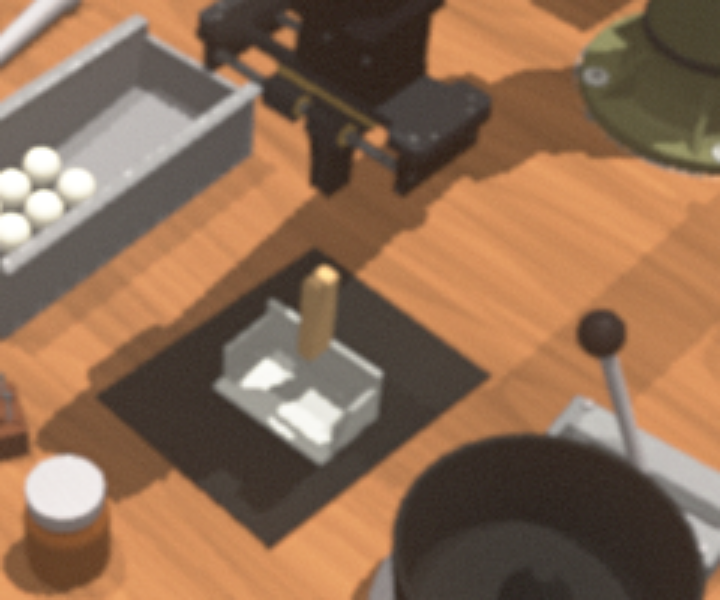

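The fingers were still closing when I lifted, so they missed. The scoop still stands on the mat. I'll retry with a longer close.

Call:
{"name": "move_arm", "arguments": {
  "steps": [
    [0.06,0,0,0,0],
    [0.06,0,0,0,0],
    [0.06,0,0,0,0],
    [0.06,0,0,0,0],
    [0.06,0,0,0,0],
    [0.06,0,0,0,0],
    [0.06,0,0,0,0],
    [0.06,0,0,0,0]
  ]
}}

```text
clock: 5.25
tool_pos: [0.5147, 0.0086, 0.2226]
eef_rot: [180.0, -0.0, 2.0]
wrist_force: [0.1, 0.0, 0.3]
gripper_width: 0.681
grip_force: 0.0
```

```bash
python3 - <<'E'
from h import *
st(); im,K,R,t=wrist()
m=cv2.inRange(cv2.cvtColor(im,cv2.COLOR_BGR2HSV),(10,15,235),(40,80,255)); 
n,l,s,c=cv2.connectedComponentsWithStats(m[150:300,280:360]); 
for i in range(1,n):
    if s[i][4]>60: print(s[i],c[i]+[280,150],onplane(K,R,t,c[i]+[280,150],.125))
E
```

```text
t 5.25 tcp [0.5147 0.0086 0.2226] rot [180.  -0.   2.] F [0.1 0.  0.3] w 59.2 gf 0.0
[ 34  89  19  25 430] [323.07906977 251.10465116] [0.51397972 0.00911203 0.125     ]
```

Call:
{"name": "move_arm", "arguments": {
  "steps": [
    [0.06,0,0,-0.04,0],
    [0.06,0,0,-0.05,0],
    [0.06,0,0,-0.04,0],
    [0.0,0,0,0,0],
    [0.0,0,0,0,0],
    [0.0,0,0,0,0],
    [0.0,0,0,0,0],
    [0.0,0,0,0,0]
  ],
  "grip_force": 60
}}

```text
clock: 6.3
tool_pos: [0.5151, 0.0085, 0.0933]
eef_rot: [180.0, -0.1, 2.0]
wrist_force: [0.1, 0.0, -0.0]
gripper_width: 0.205
grip_force: 0.0
```

Call:
{"name": "move_arm", "arguments": {
  "steps": [
    [0.0,0,0,0,0],
    [0.0,0,0,0,0],
    [0.0,0,0,0,0],
    [0.0,0,0,0,0],
    [0.0,0,0,0,0],
    [0.0,0,0,0,0]
  ]
}}

```text
clock: 7.05
tool_pos: [0.5149, 0.0088, 0.093]
eef_rot: [180.0, -0.0, 2.0]
wrist_force: [-1.3, 0.6, 6.0]
gripper_width: 0.179
grip_force: 59.8
```

Call:
{"name": "move_arm", "arguments": {
  "steps": [
    [0.0,0,0,0.02,0],
    [0.0,0,0,0.03,0],
    [0.0,0,0,0.04,0],
    [0.0,0,0,0.04,0],
    [0.0,-0.01,-0.03,0,0.01],
    [0.0,-0.02,-0.05,0,0.01],
    [0.0,-0.02,-0.05,0,0.01],
    [0.0,-0.02,-0.05,0,0.01]
  ]
}}

```text
clock: 8.05
tool_pos: [0.4432, -0.1729, 0.2218]
eef_rot: [-180.0, 0.1, 4.3]
wrist_force: [0.4, -0.5, -1.1]
gripper_width: 0.178
grip_force: 59.8
```

Call:
{"name": "move_arm", "arguments": {
  "steps": [
    [0.0,-0.02,-0.05,0,0.004],
    [0.0,-0.016,-0.034,0,0],
    [0.0,-0.01,-0.02,0,0],
    [0.0,0,0,0,0],
    [0.0,0,0,0,0]
  ]
}}

```text
clock: 8.68
tool_pos: [0.399, -0.2741, 0.2221]
eef_rot: [-179.9, 0.0, 4.6]
wrist_force: [-0.1, -0.3, -1.9]
gripper_width: 0.18
grip_force: 59.8
```

```bash
python3 - <<'E'
from h import *
st(); im=cam("scene")[0]; im2=wrist()[0]; a=cv2.resize(im[100:290,170:410],(480,380)); cv2.imwrite("pics/s3.png",np.hstack([a,cv2.resize(im2,(320,240))[:,:].repeat(1,0) if 0 else np.vstack([cv2.resize(im2,(320,240)),np.zeros((140,320,3),np.uint8)])]))
E
```

```text
t 8.68 tcp [ 0.399  -0.2741  0.2221] rot [-179.9    0.     4.6] F [-0.1 -0.3 -1.9] w 15.7 gf 59.8
```

View pics/s3.png

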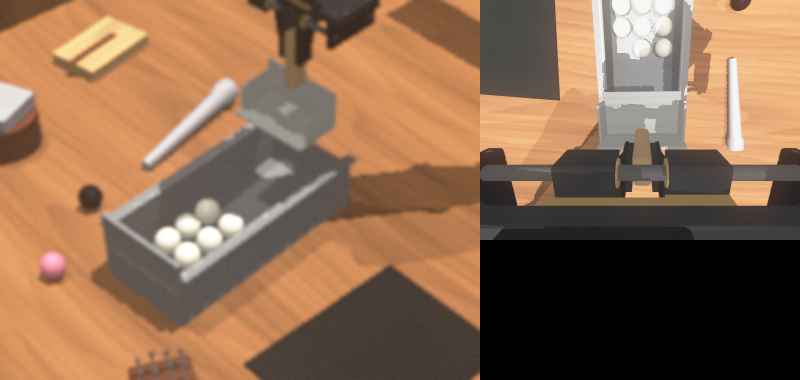

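The scoop hangs level in the gripper above the clear −x end of the bin. The balls are further along, as before. Next I'll check the lateral alignment from the wrist camera.

```bash
python3 - <<'E'
from h import *
im,K,R,t=wrist(); g=cv2.cvtColor(im,cv2.COLOR_BGR2GRAY)
a=np.radians(4.6); d=np.array([np.cos(a),np.sin(a)]); n=np.array([-d[1],d[0]]); toe=np.array([.6053,-.259])
for bx in(-.03,.0,.03,.06):
    o=[]
    for y in np.arange(-.08,.0801,.002):
        p=toe+d*(bx-.09)+n*y; u=proj(K,R,t,(*p,.08)); o.append(cv2.getRectSubPix(im,(1,1),(float(u[0]),float(u[1])))[0,0].astype(int))
    o=np.array(o); sat=o.max(1)-o.min(1)
    print(bx,[(int(round((-80+2*i))),int(o[i].mean()),int(sat[i])) for i in list(range(0,18))+list(range(63,81))])
E
```

```text
-0.03 [(-80, 186, 107), (-78, 163, 101), (-76, 124, 74), (-74, 125, 71), (-72, 155, 7), (-70, 156, 6), (-68, 156, 6), (-66, 156, 5), (-64, 156, 6), (-62, 170, 6), (-60, 145, 5), (-58, 120, 5), (-56, 103, 5), (-54, 103, 5), (-52, 103, 5), (-50, 103, 4), (-48, 104, 3), (-46, 112, 5), (46, 154, 5), (48, 146, 6), (50, 116, 8), (52, 116, 9), (54, 116, 10), (56, 115, 9), (58, 116, 11), (60, 121, 11), (62, 150, 9), (64, 176, 9), (66, 203, 6), (68, 232, 4), (70, 232, 4), (72, 232, 5), (74, 231, 7), (76, 189, 98), (78, 184, 106), (80, 184, 105)]
0.0 [(-80, 118, 71), (-78, 119, 70), (-76, 119, 70), (-74, 120, 69), (-72, 160, 8), (-70, 159, 7), (-68, 159, 7), (-66, 158, 7), (-64, 160, 7), (-62, 168, 6), (-60, 149, 5), (-58, 126, 5), (-56, 107, 6), (-54, 109, 6), (-52, 108, 6), (-50, 110, 5), (-48, 110, 5), (-46, 119, 6), (46, 162, 8), (48, 156, 8), (50, 126, 10), (52, 126, 10), (54, 124, 10), (56, 124, 11), (58, 124, 11), (60, 157, 9), (62, 231, 4), (64, 237, 3), (66, 233, 3), (68, 231, 4), (70, 231, 4), (72, 231, 4), (74, 231, 5), (76, 195, 91), (78, 193, 103), (80, 193, 102)]
0.03 [(-80, 126,
[... 382 characters left out ...]
 (62, 233, 3), (64, 246, 1), (66, 236, 3), (68, 232, 3), (70, 232, 3), (72, 231, 3), (74, 230, 5), (76, 190, 89), (78, 184, 102), (80, 184, 102)]
0.06 [(-80, 185, 105), (-78, 186, 103), (-76, 187, 101), (-74, 188, 101), (-72, 223, 23), (-70, 232, 3), (-68, 232, 3), (-66, 232, 3), (-64, 232, 3), (-62, 233, 3), (-60, 226, 4), (-58, 150, 9), (-56, 135, 10), (-54, 138, 10), (-52, 141, 11), (-50, 142, 11), (-48, 143, 10), (-46, 160, 10), (46, 178, 10), (48, 172, 9), (50, 142, 10), (52, 139, 11), (54, 138, 11), (56, 137, 11), (58, 136, 10), (60, 145, 9), (62, 231, 3), (64, 247, 0), (66, 231, 3), (68, 230, 3), (70, 230, 3), (72, 230, 3), (74, 229, 4), (76, 180, 100), (78, 179, 101), (80, 178, 103)]
```

Call:
{"name": "move_arm", "arguments": {
  "steps": [
    [0.0,0,0,-0.03,0],
    [0.0,0,0,-0.04,0],
    [0.0,0,0,-0.025,0],
    [0.0,0,0,-0.017,0],
    [0.0,0.01,0.0008,-0.001,0],
    [0.0,0.015,0.0012,-0.002,0],
    [0.0,0.015,0.0012,-0.0015,0],
    [0.0,0.015,0.0012,-0.002,0]
  ]
}}

```text
clock: 9.82
tool_pos: [0.4554, -0.271, 0.1046]
eef_rot: [180.0, -0.1, 4.5]
wrist_force: [-0.3, 0.1, -1.7]
gripper_width: 0.178
grip_force: 59.8
```

Call:
{"name": "move_arm", "arguments": {
  "steps": [
    [0.0,0.01,0.0008,-0.0015,0],
    [0.0,0.01,0.0008,-0.001,0],
    [0.0,0.01,0.0008,-0.001,0],
    [0.0,0.01,0.0008,-0.001,0],
    [0.0,0.01,0.0008,-0.001,0],
    [0.0,0,0,0,0]
  ]
}}

```text
clock: 10.58
tool_pos: [0.5049, -0.2666, 0.0986]
eef_rot: [-180.0, -0.1, 4.6]
wrist_force: [-0.7, -0.1, -3.2]
gripper_width: 0.18
grip_force: 59.8
```

```bash
python3 - <<'E'
from h import *
st(); im=cam("scene")[0]; im2=wrist()[0]; top=cam("top")[0]; a=cv2.resize(im[100:290,170:410],(480,380)); cv2.imwrite("pics/s4.png",np.hstack([a,np.vstack([cv2.resize(im2,(320,240)),cv2.resize(top[190:370,330:470],(320,411))[:340]])[:380]]))
E
```

```text
t 10.57 tcp [ 0.5049 -0.2666  0.0986] rot [-1.8e+02 -1.0e-01  4.6e+00] F [-0.7 -0.1 -3.2] w 15.7 gf 59.8
```

View pics/s4.png

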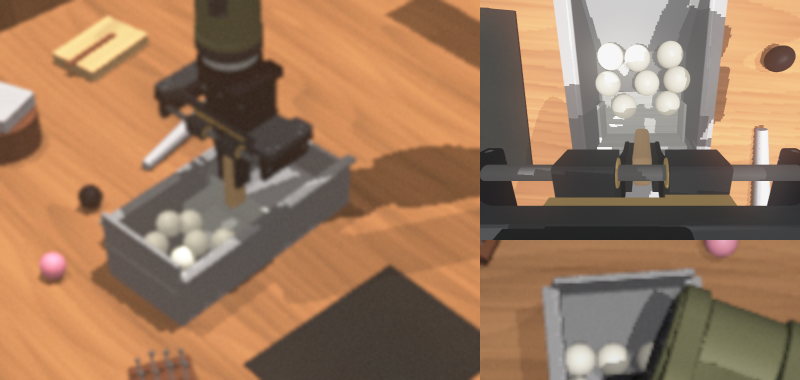

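The wrist view shows all eight balls ahead of the handle, with the rearmost already riding over the lip. I'll keep pushing towards the toe.

Call:
{"name": "move_arm", "arguments": {
  "steps": [
    [0.0,0.008,0.0006,-0.0005,0],
    [0.0,0.008,0.0007,-0.0005,0],
    [0.0,0.008,0.0006,-0.0005,0],
    [0.0,0.008,0.0007,0,0],
    [0.0,0.008,0.0006,0,0],
    [0.0,0,0,0,0]
  ]
}}

```text
clock: 11.48
tool_pos: [0.5446, -0.2633, 0.097]
eef_rot: [-180.0, -0.1, 4.6]
wrist_force: [-0.9, -1.0, -3.7]
gripper_width: 0.183
grip_force: 59.8
```

```bash
python3 - <<'E'
from h import *
st(); im=cam("scene")[0]; im2=wrist()[0]; a=cv2.resize(im[160:260,200:330],(390,300)); cv2.imwrite("pics/s5.png",np.hstack([a,cv2.resize(im2[0:320],(400,300))]))
E
```

```text
t 11.47 tcp [ 0.5446 -0.2633  0.097 ] rot [-1.8e+02 -1.0e-01  4.6e+00] F [-0.9 -1.  -3.7] w 15.9 gf 59.8
```

View pics/s5.png

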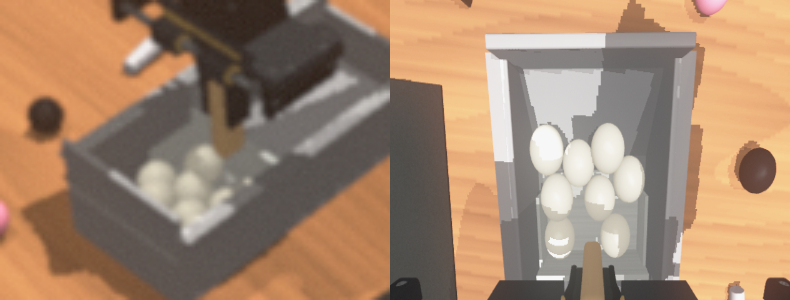

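Call:
{"name": "move_arm", "arguments": {
  "steps": [
    [0.0,0.009,0.0007,0.001,0],
    [0.0,0.008,0.0007,0.008,0],
    [0.0,0.008,0.0006,0.008,0],
    [0.0,0.008,0.0007,0.008,0],
    [0.0,0.008,0.0006,0.008,0],
    [0.0,0.004,0.0003,0.004,0],
    [0.0,0,0,0,0],
    [0.0,0,0,0,0]
  ]
}}

```text
clock: 12.58
tool_pos: [0.588, -0.2602, 0.1337]
eef_rot: [-180.0, 0.1, 4.5]
wrist_force: [-3.7, -1.2, -4.7]
gripper_width: 0.179
grip_force: 59.8
```

Call:
{"name": "move_arm", "arguments": {
  "steps": [
    [0.0,0,0,0,0],
    [0.0,0,0,-0.003,0],
    [0.0,0,0,-0.004,0],
    [0.0,0,0,-0.004,0],
    [0.0,0,0,-0.003,0],
    [0.0,0,0,0,0]
  ],
  "grip_force": 30
}}

```text
clock: 13.32
tool_pos: [0.5892, -0.2591, 0.1282]
eef_rot: [179.9, -0.1, 4.5]
wrist_force: [-20.4, 5.7, 32.4]
gripper_width: 0.182
grip_force: 30.0
```

```bash
python3 - <<'E'
from h import *
st(); im=cam("scene")[0]; im2=wrist()[0]; a=cv2.resize(im[160:260,200:330],(390,300)); cv2.imwrite("pics/s6.png",np.hstack([a,cv2.resize(im2[0:320],(400,300))]))
E
```

```text
t 13.32 tcp [ 0.5892 -0.2591  0.1282] rot [ 1.799e+02 -1.000e-01  4.500e+00] F [-20.4   5.7  32.4] w 15.9 gf 30.0
```

View pics/s6.png

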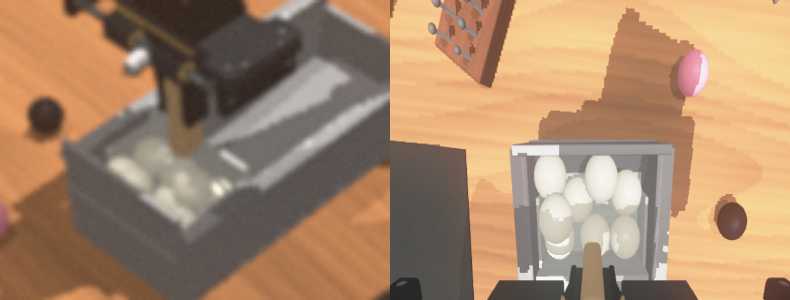

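All eight balls are in or over the scoop. Pressing down on the ramp does not help: the contact force pushes the scoop nose-down, so I'll unload it. Next I back off a little down the ramp, so the surplus can drop back into the bin, and lift straight up.

Call:
{"name": "move_arm", "arguments": {
  "steps": [
    [0.0,0,0,0.008,0],
    [0.0,0,0,0.006,0],
    [0.0,-0.004,-0.0003,-0.003,0],
    [0.0,-0.005,-0.0004,-0.005,0],
    [0.0,-0.005,-0.0004,-0.005,0],
    [0.0,-0.003,-0.0002,-0.003,0],
    [0.0,0,0,0,0],
    [0.0,0,0,0,0]
  ],
  "grip_force": 60
}}

```text
clock: 14.42
tool_pos: [0.5717, -0.2616, 0.1182]
eef_rot: [180.0, 0.0, 4.5]
wrist_force: [-1.3, -0.3, -4.9]
gripper_width: 0.182
grip_force: 60.0
```

Call:
{"name": "move_arm", "arguments": {
  "steps": [
    [0.0,0,0,0.005,0],
    [0.0,0,0,0.008,0],
    [0.0,0,0,0.01,0],
    [0.0,0,0,0.01,0],
    [0.0,0,0,0.01,0],
    [0.0,0,0,0.01,0],
    [0.0,0,0,0.005,0],
    [0.0,0,0,0,0]
  ]
}}

```text
clock: 15.42
tool_pos: [0.5719, -0.2615, 0.1766]
eef_rot: [180.0, -0.0, 4.5]
wrist_force: [-0.6, 0.9, -4.3]
gripper_width: 0.181
grip_force: 60.0
```

```bash
python3 - <<'E'
from h import *
st(); im=cam("scene")[0]; im2=wrist()[0]; cv2.imwrite("pics/w7raw.png",im2); a=cv2.resize(im[140:240,200:330],(390,300)); cv2.imwrite("pics/s7.png",np.hstack([a,cv2.resize(im2[0:320],(400,300))]))
E
```

```text
t 15.43 tcp [ 0.5719 -0.2615  0.1766] rot [180.   -0.    4.5] F [-0.6  0.9 -4.3] w 15.7 gf 60.0
```

View pics/s7.png

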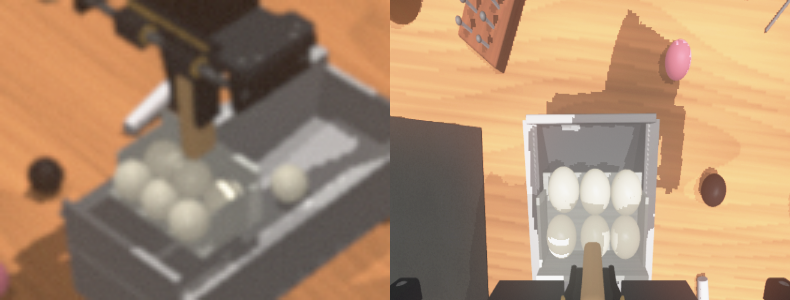

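Six balls sit in two rows in the scoop, and two dropped back into the bin. I'll lift clear and carry them sideways along the scoop's own y, so its side walls guide them.

Call:
{"name": "move_arm", "arguments": {
  "steps": [
    [0.0,0,0,0.004,0],
    [0.0,0,0,0.007,0],
    [0.0,0,0,0.01,0],
    [0.0,0,0,0.009,0],
    [0.0,0,0,0.006,0],
    [0.0,0,0,0.003,0],
    [0.0,0,0,0,0],
    [0.0,0,0,0,0]
  ]
}}

```text
clock: 16.52
tool_pos: [0.5714, -0.2614, 0.2147]
eef_rot: [-180.0, 0.0, 4.5]
wrist_force: [0.1, 0.0, -4.1]
gripper_width: 0.178
grip_force: 60.0
```

Call:
{"name": "move_arm", "arguments": {
  "steps": [
    [0.0,-0.0002,0.002,0,0],
    [0.0,-0.0004,0.005,0,0],
    [0.0,-0.0006,0.008,0,0],
    [0.0,-0.0009,0.011,0,0],
    [0.0,-0.0011,0.014,0,0],
    [0.0,-0.0014,0.017,0,0],
    [0.0,-0.0016,0.02,0,0],
    [0.0,-0.0016,0.02,0,0]
  ]
}}

```text
clock: 17.52
tool_pos: [0.5637, -0.1626, 0.2152]
eef_rot: [-180.0, -0.0, 4.6]
wrist_force: [0.8, 0.1, -4.1]
gripper_width: 0.181
grip_force: 60.0
```

Call:
{"name": "move_arm", "arguments": {
  "steps": [
    [0.0,-0.0016,0.02,0,0],
    [0.0,-0.0016,0.02,0,0],
    [0.0,-0.0016,0.02,0,0],
    [0.0,-0.0016,0.02,0,0],
    [0.0,-0.0016,0.02,0,0],
    [0.0,-0.0016,0.02,0,0],
    [0.0,-0.0016,0.02,0,0],
    [0.0,-0.0016,0.02,0,0]
  ]
}}

```text
clock: 18.52
tool_pos: [0.5509, -0.0031, 0.2151]
eef_rot: [180.0, -0.0, 4.5]
wrist_force: [1.0, -0.0, -4.8]
gripper_width: 0.178
grip_force: 60.0
```

Call:
{"name": "move_arm", "arguments": {
  "steps": [
    [0.0,-0.0016,0.02,0,0],
    [0.0,-0.0016,0.02,0,0],
    [0.0,-0.0016,0.02,0,0],
    [0.0,-0.0016,0.02,0,0],
    [0.0,-0.0016,0.02,0,0],
    [0.0,-0.0016,0.02,0,0],
    [0.0,-0.0016,0.02,0,0],
    [0.0,-0.0016,0.02,0,0]
  ]
}}

```text
clock: 19.52
tool_pos: [0.538, 0.1568, 0.2151]
eef_rot: [-180.0, -0.0, 4.5]
wrist_force: [-0.0, 0.3, -4.3]
gripper_width: 0.181
grip_force: 60.0
```

Call:
{"name": "move_arm", "arguments": {
  "steps": [
    [0.0,-0.0016,0.02,0,0],
    [0.0,-0.0016,0.02,0,0],
    [0.0,-0.0014,0.018,0,0],
    [0.0,-0.0012,0.015,0,0],
    [0.0,-0.001,0.012,0,0],
    [0.0,-0.0007,0.009,0,0],
    [0.0,-0.0005,0.006,0,0],
    [0.0,-0.0002,0.003,0,0]
  ]
}}

```text
clock: 20.52
tool_pos: [0.5301, 0.2586, 0.215]
eef_rot: [180.0, 0.0, 4.5]
wrist_force: [0.6, -0.3, -4.6]
gripper_width: 0.18
grip_force: 60.0
```

```bash
python3 - <<'E'
from h import *
st(); im=cam("scene")[0]; im2=wrist()[0]; cv2.imwrite("pics/w8raw.png",im2); a=cv2.resize(im[220:420,330:530],(390,390)); cv2.imwrite("pics/s8.png",np.hstack([a,np.vstack([cv2.resize(im2[0:320],(400,300)),np.zeros((90,400,3),np.uint8)])]))
E
```

```text
t 20.52 tcp [0.5301 0.2586 0.215 ] rot [180.    0.    4.5] F [ 0.6 -0.3 -4.6] w 15.7 gf 60.0
```

View pics/s8.png

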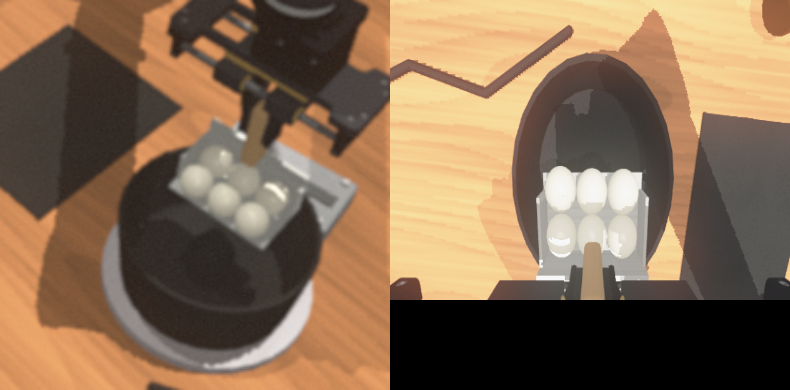

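All six balls arrived over the bowl. I'll lower slightly, then snatch the scoop backwards so the balls roll out over the lip.

Call:
{"name": "move_arm", "arguments": {
  "steps": [
    [0.0,0,0,-0.003,0],
    [0.0,0,0,-0.006,0],
    [0.0,0,0,-0.003,0],
    [0.0,0,0,0,0],
    [0.0,-0.055,0,0,0],
    [0.0,-0.015,0,0,0],
    [0.0,0,0,0,0],
    [0.0,0,0,0,0]
  ]
}}

```text
clock: 21.62
tool_pos: [0.4616, 0.2582, 0.2038]
eef_rot: [-180.0, -0.1, 4.4]
wrist_force: [0.7, 0.1, -2.0]
gripper_width: 0.181
grip_force: 60.0
```

Call:
{"name": "move_arm", "arguments": {
  "steps": [
    [0.0,0,0,0,0],
    [0.0,0,0,0,0],
    [0.0,0,0,0,0],
    [0.0,0,0,0,0]
  ]
}}

```text
clock: 22.12
tool_pos: [0.4601, 0.2585, 0.203]
eef_rot: [-180.0, 0.0, 4.5]
wrist_force: [-0.6, 0.4, -1.8]
gripper_width: 0.176
grip_force: 60.0
```

```bash
python3 - <<'E'
from h import *
st(); im=cam("scene")[0]; im2=wrist()[0]; cv2.imwrite("pics/w9raw.png",im2); a=cv2.resize(im[220:420,330:530],(390,390)); cv2.imwrite("pics/s9.png",np.hstack([a,np.vstack([cv2.resize(im2[0:320],(400,300)),np.zeros((90,400,3),np.uint8)])]))
E
```

```text
t 22.12 tcp [0.4601 0.2585 0.203 ] rot [-180.     0.     4.5] F [-0.6  0.4 -1.8] w 15.3 gf 60.0
```

View pics/s9.png

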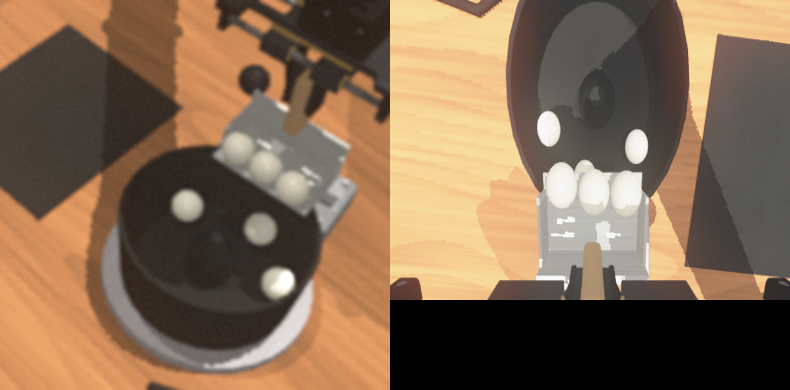

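Three balls are in the bowl and three stand at the lip. I'll creep forward, then snatch again.

Call:
{"name": "move_arm", "arguments": {
  "steps": [
    [0.0,0.002,0.001,0,0],
    [0.0,0.003,0.001,0,0],
    [0.0,0.004,0.001,0,0],
    [0.0,0.004,0.001,0,0],
    [0.0,0.004,0.001,0,0],
    [0.0,0.004,0.001,0,0],
    [0.0,0.004,0.001,0,0],
    [0.0,0.004,0.001,0,0]
  ]
}}

```text
clock: 23.22
tool_pos: [0.4893, 0.2666, 0.2031]
eef_rot: [180.0, 0.0, 4.5]
wrist_force: [0.6, -0.4, -2.6]
gripper_width: 0.178
grip_force: 60.0
```

Call:
{"name": "move_arm", "arguments": {
  "steps": [
    [0.0,0.004,0,0,0],
    [0.0,0.004,0,0,0],
    [0.0,0.003,0,0,0],
    [0.0,-0.05,0,0,0],
    [0.0,0,0,0,0],
    [0.0,0,0,0,0],
    [0.0,0,0,0,0],
    [0.0,0,0,0,0]
  ]
}}

```text
clock: 24.22
tool_pos: [0.4507, 0.2664, 0.2032]
eef_rot: [-180.0, -0.0, 4.5]
wrist_force: [0.1, -0.1, -1.5]
gripper_width: 0.178
grip_force: 60.0
```

```bash
cat >> h.py <<'E'
def whites(im,box):
    x0,y0,x1,y1=box; h=cv2.cvtColor(im,cv2.COLOR_BGR2HSV)[y0:y1,x0:x1]; m=cv2.inRange(h,(0,0,150),(180,60,255))
    n,l,s,c=cv2.connectedComponentsWithStats(m); return [(s[i].tolist()[2:],(c[i]+[x0,y0]).round().tolist()) for i in range(1,n) if s[i][4]>30]
E
python3 - <<'E'
from h import *
st(); im2=wrist()[0]; cv2.imwrite("pics/w10raw.png",im2); a=cv2.imread("pics/w9raw.png")
print(whites(im2,(200,20,480,330))); print(whites(a,(200,20,480,330)))
E
```

```text
t 24.23 tcp [0.4507 0.2664 0.2032] rot [-180.    -0.     4.5] F [ 0.1 -0.1 -1.5] w 15.5 gf 60.0
[([38, 40, 1190], [262.0, 114.0]), ([192, 179, 23964], [335.0, 221.0])]
[([38, 39, 1136], [253.0, 137.0]), ([37, 37, 1076], [394.0, 156.0]), ([181, 139, 19070], [324.0, 236.0])]
```

```bash
python3 - <<'E'
from h import *
a=cv2.imread("pics/w9raw.png"); b=cv2.imread("pics/w10raw.png")
print("ball",a[195,275],a[195,325],a[200,378],a[185,275],"scoop",a[240,290],a[250,370],a[225,260],"bowl ball",a[137,253])
for n,im in(("w9",a),("w10",b)):
    c=cv2.HoughCircles(cv2.GaussianBlur(cv2.cvtColor(im,cv2.COLOR_BGR2GRAY),(5,5),1)[20:330,200:480],cv2.HOUGH_GRADIENT,1,25,param1=100,param2=18,minRadius=12,maxRadius=32)
    print(n,None if c is None else (c[0]+[200,20,0]).round().tolist())
    m=cv2.inRange(im-0,(120,140,140),(255,255,255)); d=(im[...,2].astype(int)-im[...,0]); m=((d>4)&(d<40)&(im[...,1]>110)).astype(np.uint8)*255
    m=cv2.morphologyEx(m,cv2.MORPH_OPEN,np.ones((9,9)))[20:330,200:480]
    k,l,s,cc=cv2.connectedComponentsWithStats(m); print([(s[i].tolist()[2:],(cc[i]+[200,20]).round().tolist()) for i in range(1,k)])
E
```

```text
ball [245 247 247] [240 244 245] [241 245 246] [238 244 245] scoop [183 190 191] [180 186 189] [184 191 194] bowl ball [245 247 247]
w9 [[274.0, 198.0, 25.0], [326.0, 204.0, 24.0], [378.0, 206.0, 24.0], [254.0, 136.0, 18.0], [394.0, 156.0, 18.0]]
[([21, 36, 555], [262.0, 138.0]), ([37, 37, 1015], [394.0, 156.0]), ([180, 128, 16725], [324.0, 234.0])]
w10 [[312.0, 146.0, 18.0], [352.0, 144.0, 18.0], [406.0, 140.0, 18.0], [262.0, 114.0, 19.0], [378.0, 168.0, 18.0], [440.0, 314.0, 28.0], [332.0, 178.0, 17.0]]
[([27, 17, 371], [266.0, 125.0]), ([92, 61, 3008], [378.0, 150.0]), ([55, 55, 1603], [320.0, 157.0]), ([185, 115, 11903], [323.0, 246.0]), ([10, 9, 90], [350.0, 271.0])]
```

Six balls of 18 px radius now show in the bowl and none in the scoop. I'm going back for the remaining two.

Call:
{"name": "move_arm", "arguments": {
  "steps": [
    [0.0,0.03,0,0.01,0],
    [0.0,0.03,0,0.01,0],
    [0.0,0,-0.05,0,0],
    [0.0,0,-0.05,0,0],
    [0.0,0,-0.05,0,0],
    [0.0,0,-0.05,0,0],
    [0.0,0,-0.05,0,0],
    [0.0,-0.016,-0.0415,0,0]
  ]
}}

```text
clock: 25.28
tool_pos: [0.4944, -0.0275, 0.223]
eef_rot: [-180.0, -0.0, 4.4]
wrist_force: [-0.2, -0.4, -1.4]
gripper_width: 0.182
grip_force: 60.0
```

Call:
{"name": "move_arm", "arguments": {
  "steps": [
    [0.0,-0.016,-0.0415,0,0],
    [0.0,-0.016,-0.0415,0,0],
    [0.0,-0.016,-0.0415,0,0],
    [0.0,-0.016,-0.0415,0,0],
    [0.0,-0.016,-0.0415,0,0],
    [0.0,-0.016,-0.0415,0,0],
    [0.0,0,0,0,0],
    [0.0,0,0,0,0]
  ]
}}

```text
clock: 26.28
tool_pos: [0.3984, -0.2734, 0.2229]
eef_rot: [-179.9, -0.0, 4.5]
wrist_force: [-0.4, -0.2, -1.4]
gripper_width: 0.182
grip_force: 60.0
```

```bash
python3 - <<'E'
from h import *
s=st(); im,K,R,t=wrist(); g=cv2.cvtColor(im,cv2.COLOR_BGR2GRAY); 
c=cv2.HoughCircles(cv2.GaussianBlur(g,(5,5),1)[:250,220:420],cv2.HOUGH_GRADIENT,1,18,param1=100,param2=16,minRadius=10,maxRadius=22)
for q in (c[0] if c is not None else []): print((q+[220,0,0]).round(),onplane(K,R,t,q[:2]+[220,0],.022).round(3))
im,K,R,t,_=cam("scene"); c=cv2.HoughCircles(cv2.cvtColor(im,cv2.COLOR_BGR2GRAY)[160:260,215:350],cv2.HOUGH_GRADIENT,1,10,param1=100,param2=12,minRadius=5,maxRadius=10)
for q in (c[0] if c is not None else []): print("sc",(q+[215,160,0]).round(),onplane(K,R,t,q[:2]+[215,160],.022).round(3))
E
```

```text
t 26.27 tcp [ 0.3984 -0.2734  0.2229] rot [-179.9   -0.     4.5] F [-0.4 -0.2 -1.4] w 15.9 gf 60.0
[284.  66.  19.] [ 0.539 -0.225  0.022]
sc [276. 214.   6.] [ 0.539 -0.275  0.022]
```

```bash
python3 - <<'E'
from h import *
for n,box in(("scene",(215,150,350,260)),("top",(355,195,440,350))):
    im,K,R,t,_=cam(n); x0,y0,x1,y1=box
    m=((im.min(2)>165)).astype(np.uint8)[y0:y1,x0:x1]; k,l,s,c=cv2.connectedComponentsWithStats(m)
    for i in range(1,k):
        if s[i][4]>12: print(n,s[i][2:],(c[i]+[x0,y0]).round(),onplane(K,R,t,c[i]+[x0,y0],.022).round(3))
im,K,R,t=wrist()
for p in((.539,-.225),(.45,-.27),(.47,-.27),(.5,-.27)): print(p,proj(K,R,t,(*p,.022)).round())
m=(im.min(2)>225).astype(np.uint8)[:260,200:440]; k,l,s,c=cv2.connectedComponentsWithStats(m)
for i in range(1,k):
    if s[i][4]>60: print("w",s[i][2:],(c[i]+[200,0]).round())
E
```

```text
scene [ 39  32 246] [261. 164.] [ 0.442 -0.456  0.022]
scene [11  7 40] [308. 185.] [ 0.403 -0.304  0.022]
scene [ 26  20 107] [237. 201.] [ 0.581 -0.378  0.022]
scene [ 79  45 466] [276. 222.] [ 0.555 -0.252  0.022]
scene [12 10 99] [275. 214.] [ 0.537 -0.277  0.022]
top [ 4 10 16] [424. 230.] [ 0.624 -0.33   0.022]
top [ 16  13 148] [375. 268.] [ 0.537 -0.222  0.022]
top [ 13  13 131] [397. 267.] [ 0.54  -0.271  0.022]
(0.539, -0.225) [284.  66.]
(0.45, -0.27) [325. 169.]
(0.47, -0.27) [327. 148.]
(0.5, -0.27) [330. 116.]
w [  25  194 2730] [239.  80.]
w [ 105  118 8623] [315.  47.]
w [ 19  23 214] [420.   8.]
w [ 8 20 98] [411. 182.]
```

Both remaining balls are found, at (0.537,−0.222) and (0.540,−0.271). I'll repeat the same scooping path.

Call:
{"name": "move_arm", "arguments": {
  "steps": [
    [0.0,0,-0.0005,-0.03,0],
    [0.0,0,0,-0.04,0],
    [0.0,0,0,-0.025,0],
    [0.0,0,0,-0.017,0],
    [0.0,0.01,0.0008,-0.001,0],
    [0.0,0.015,0.0012,-0.002,0],
    [0.0,0.015,0.0012,-0.0015,0],
    [0.0,0.015,0.0012,-0.002,0]
  ]
}}

```text
clock: 27.52
tool_pos: [0.4549, -0.2701, 0.1052]
eef_rot: [180.0, -0.1, 4.5]
wrist_force: [0.2, -0.2, -1.1]
gripper_width: 0.181
grip_force: 60.0
```

Call:
{"name": "move_arm", "arguments": {
  "steps": [
    [0.0,0.01,0.0008,-0.0015,0],
    [0.0,0.01,0.0008,-0.001,0],
    [0.0,0.01,0.0008,-0.001,0],
    [0.0,0.01,0.0008,-0.001,0],
    [0.0,0.01,0.0008,-0.001,0],
    [0.0,0.008,0.0006,-0.0005,0],
    [0.0,0.008,0.0007,-0.0005,0],
    [0.0,0.008,0.0006,-0.0005,0]
  ]
}}

```text
clock: 28.52
tool_pos: [0.5274, -0.2642, 0.0975]
eef_rot: [180.0, 0.0, 4.5]
wrist_force: [0.5, 0.3, -1.3]
gripper_width: 0.176
grip_force: 60.0
```

Call:
{"name": "move_arm", "arguments": {
  "steps": [
    [0.0,0.008,0.0007,0,0],
    [0.0,0.008,0.0006,0,0],
    [0.0,0.009,0.0007,0.001,0],
    [0.0,0.008,0.0007,0.008,0],
    [0.0,0.008,0.0006,0.008,0],
    [0.0,0.005,0.0004,0.005,0],
    [0.0,0,0,0,0],
    [0.0,0,0,0,0]
  ]
}}

```text
clock: 29.52
tool_pos: [0.5726, -0.2606, 0.1194]
eef_rot: [180.0, 0.0, 4.5]
wrist_force: [0.1, -0.2, -2.0]
gripper_width: 0.179
grip_force: 60.0
```

Call:
{"name": "move_arm", "arguments": {
  "steps": [
    [0.0,0,0,0,0],
    [0.0,0,0,0,0],
    [0.0,0,0,0,0],
    [0.0,0,0,0,0]
  ]
}}

```text
clock: 30.02
tool_pos: [0.5729, -0.2605, 0.1195]
eef_rot: [180.0, 0.0, 4.5]
wrist_force: [-0.4, -0.1, -2.3]
gripper_width: 0.183
grip_force: 60.0
```

```bash
cat >> h.py <<'E'
def wb(name,box=(200,20,460,330)):
    s=st(); im,K,R,t=wrist(); cv2.imwrite(f"pics/{name}.png",im); x0,y0,x1,y1=box
    c=cv2.HoughCircles(cv2.GaussianBlur(cv2.cvtColor(im,cv2.COLOR_BGR2GRAY),(5,5),1)[y0:y1,x0:x1],cv2.HOUGH_GRADIENT,1,25,param1=100,param2=18,minRadius=12,maxRadius=32)
    for q in (c[0] if c is not None else []):
        u=q[:2]+[x0,y0]; p=onplane(K,R,t,u,s["tool_pos"][2]-.090+.019); a=np.radians(s["eef_rot"][2]); d=(p-s["tool_pos"])[:2]
        print(u.round(),q[2],"rel grip x,y if in scoop (mm)",(1000*np.array([d[0]*np.cos(a)+d[1]*np.sin(a),-d[0]*np.sin(a)+d[1]*np.cos(a)])).round())
E
python3 -c "
from h import *
wb('w11')"
```

```text
t 30.02 tcp [ 0.5729 -0.2605  0.1195] rot [180.    0.    4.5] F [-0.4 -0.1 -2.3] w 15.9 gf 60.0
[338. 182.] 24.6 rel grip x,y if in scoop (mm) [53. -9.]
[260. 184.] 25.8 rel grip x,y if in scoop (mm) [53. 40.]
```

Both balls are resting at the lip against the ramp. I'll raise a little, then advance: the balls lag behind and end up deeper in the scoop.

Call:
{"name": "move_arm", "arguments": {
  "steps": [
    [0.0,0,0,0.004,0],
    [0.0,0,0,0.008,0],
    [0.0,0,0,0.008,0],
    [0.0,0.007,0.0006,0.005,0],
    [0.0,0.009,0.0007,0,0],
    [0.0,0.006,0.0005,0,0],
    [0.0,0,0,0,0],
    [0.0,0,0,0,0]
  ]
}}

```text
clock: 31.08
tool_pos: [0.5956, -0.2586, 0.1445]
eef_rot: [-180.0, -0.0, 4.5]
wrist_force: [-0.2, -0.2, -3.3]
gripper_width: 0.178
grip_force: 60.0
```

```bash
python3 -c "
from h import *
wb('w12')"
```

```text
t 31.07 tcp [ 0.5956 -0.2586  0.1445] rot [-180.    -0.     4.5] F [-0.2 -0.2 -3.3] w 15.5 gf 60.0
[262. 196.] 22.4 rel grip x,y if in scoop (mm) [45. 40.]
[342. 192.] 27.9 rel grip x,y if in scoop (mm) [ 47. -12.]
```

They moved about 7 mm deeper and look settled. I'll lift straight up and look again.

Call:
{"name": "move_arm", "arguments": {
  "steps": [
    [0.0,0,0,0.004,0],
    [0.0,0,0,0.008,0],
    [0.0,0,0,0.012,0],
    [0.0,0,0,0.014,0],
    [0.0,0,0,0.014,0],
    [0.0,0,0,0.011,0],
    [0.0,0,0,0.007,0],
    [0.0,0,0,0.003,0]
  ]
}}

```text
clock: 32.12
tool_pos: [0.5951, -0.2587, 0.2181]
eef_rot: [180.0, -0.0, 4.5]
wrist_force: [-0.5, -0.2, -2.1]
gripper_width: 0.179
grip_force: 60.0
```

```bash
python3 -c "
from h import *
wb('w13')"
```

```text
t 32.12 tcp [ 0.5951 -0.2587  0.2181] rot [180.   -0.    4.5] F [-0.5 -0.2 -2.1] w 15.6 gf 60.0
[270. 178.] 22.0 rel grip x,y if in scoop (mm) [57. 34.]
[338. 178.] 21.4 rel grip x,y if in scoop (mm) [57. -9.]
[440. 102.] 16.6 rel grip x,y if in scoop (mm) [101. -70.]
```

```bash
python3 -c "
from h import *
a=cv2.imread('pics/w13.png'); s=cam('scene')[0]
cv2.imwrite('pics/s13.png',np.hstack([cv2.resize(s[110:230,200:340],(400,343)),cv2.resize(a[60:300,180:460],(400,343))]))"
```

```text
(no output)
```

View pics/s13.png

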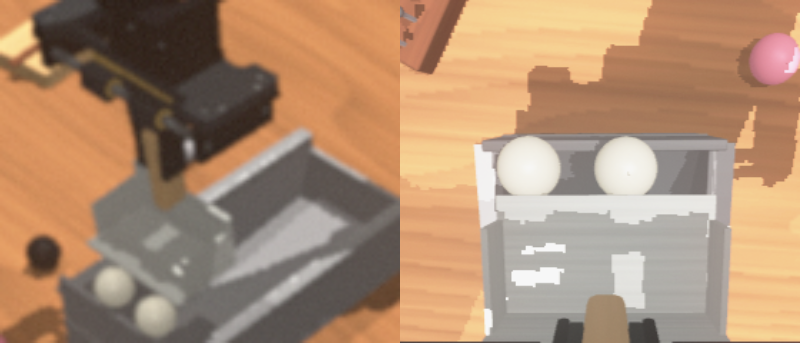

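Both balls rolled off the lip as it rose, and they are back inside the bin at the ramp, with the scoop empty. I'll use the high end wall's top edge under the lip to tilt the scoop slightly nose-up in the grip. First I need a measure of the pitch from the handle.

```bash
cat >> h.py <<'E'
def tilt(im):
    c=read_camera("wrist"); K=np.array(c["camera_matrix"]); W=np.linalg.inv(np.array(c["tool_from_camera"]))
    h=cv2.cvtColor(im,cv2.COLOR_BGR2HSV); 
    m=((h[...,0]>8)&(h[...,0]<25)&(h[...,1]>60)&(h[...,2]>60)).astype(np.uint8)
    rows=[]
    for u in range(314,327):
        r=300
        while r>150 and m[r,u]: r-=1
        rows.append(r)
    row=np.median(rows)
    best=[]
    for th in np.arange(-20,30.1,.5):
        a=np.radians(th); x,z=.013,.021
        p=np.array([x*np.cos(a)-z*np.sin(a),0,-.011-(x*np.sin(a)+z*np.cos(a))]) # tool z down
        q=K@(W[:3,:3]@p+W[:3,3]); best.append((q[1]/q[2],th))
    b=np.array(best); i=np.argsort(b[:,0]); print("row",row,rows[::4],"noseup deg",np.interp(row,b[i,0],b[i,1]).round(1))
E
python3 - <<'E'
from h import *
for n in("w7raw","w8raw","w9raw","w10raw","w11","w12","w13"): print(n,end=" "); tilt(cv2.imread(f"pics/{n}.png"))
E
```

```text
w7raw row 257.0 [259, 257, 257, 257] noseup deg -20.0
w8raw row 257.0 [259, 257, 257, 257] noseup deg -20.0
w9raw row 257.0 [259, 257, 257, 257] noseup deg -20.0
w10raw row 257.0 [259, 257, 257, 257] noseup deg -20.0
w11 row 257.0 [259, 257, 257, 257] noseup deg -20.0
w12 row 265.0 [267, 265, 265, 265] noseup deg -20.0
w13 row 265.0 [267, 265, 265, 265] noseup deg -20.0
```

```bash
python3 - <<'E'
from h import *
c=read_camera("wrist"); K=np.array(c["camera_matrix"]); W=np.linalg.inv(np.array(c["tool_from_camera"]))
print(K[0,0],K[1,2])
f=lambda p:(lambda q:(q[:2]/q[2]).round(1))(K@(W[:3,:3]@np.array(p)+W[:3,3]))
def pts(th,dx,dz):
    a=np.radians(th); o=[]
    for x,z in((.013,.021),(.051,-.101),(.051,-.098),(-.013,.021),(-.01,-.051)):
        o.append(f((x*np.cos(a)-z*np.sin(a)+dx,0,-.011-(x*np.sin(a)+z*np.cos(a))-dz))[1])
    return o
for k in((0,0,0),(5,0,0),(-5,0,0),(0,-.003,0),(0,0,.003)):print(k,pts(*k))
for n in("w9raw","w10raw","w13"):
    g=cv2.GaussianBlur(cv2.cvtColor(cv2.imread(f"pics/{n}.png"),cv2.COLOR_BGR2GRAY),(3,3),0).astype(int)
    for u in(300,350):
        col=g[140:270,u]; d=np.diff(col); i=np.argsort(-abs(d))[:6]; print(n,u,sorted((int(j+140),int(d[j])) for j in i))
E
```

```text
351.9674550364704 245.5214244508577
(0, 0, 0) [np.float64(319.2), np.float64(182.9), np.float64(183.4), np.float64(376.4), np.float64(295.0)]
(5, 0, 0) [np.float64(324.9), np.float64(170.7), np.float64(171.5), np.float64(378.1), np.float64(287.7)]
(-5, 0, 0) [np.float64(313.6), np.float64(195.1), np.float64(195.3), np.float64(374.1), np.float64(302.5)]
(0, -0.003, 0) [np.float64(326.2), np.float64(187.3), np.float64(187.9), np.float64(382.6), np.float64(299.5)]
(0, 0, 0.003) [np.float64(323.1), np.float64(183.4), np.float64(184.0), np.float64(381.2), np.float64(297.1)]
w9raw 300 [(172, 14), (173, 32), (174, 41), (175, 27), (176, 10), (191, -19)]
w9raw 350 [(182, 41), (183, 71), (184, 33), (191, -21), (238, 20), (266, -30)]
w10raw 300 [(158, -23), (159, -39), (160, -38), (182, 37), (183, 64), (184, 35)]
w10raw 350 [(162, -45), (163, -50), (182, 36), (183, 63), (184, 31), (266, -31)]
w13 300 [(157, 21), (158, 14), (195, 34), (196, 42), (197, 17), (207, -24)]
w13 350 [(157, 31), (158, 33), (159, 20), (213, -24), (238, 23), (264, 18)]
```

The lip row gauge shows the scoop level before (row 183) and now about 5° nose-down (row 196), because the lip caught the ramp. I'll press the lip on the end wall's top to tilt it nose-up.

Call:
{"name": "move_arm", "arguments": {
  "steps": [
    [0.0,0.012,0.001,0,0],
    [0.0,0.01,0.0008,0,0],
    [0.0,0,0,-0.01,0],
    [0.0,0,0,-0.008,0],
    [0.0,0,0,-0.006,0],
    [0.0,0,0,-0.006,0],
    [0.0,0,0,-0.004,0],
    [0.0,0,0,0,0]
  ],
  "grip_force": 25
}}

```text
clock: 33.62
tool_pos: [0.6167, -0.2568, 0.183]
eef_rot: [-180.0, 0.1, 4.5]
wrist_force: [-3.7, -0.2, -2.8]
gripper_width: 0.18
grip_force: 25.0
```

```bash
cat >> h.py <<'E'
def lip():
    st(); im=wrist()[0]; cv2.imwrite("pics/last.png",im); g=cv2.GaussianBlur(cv2.cvtColor(im,cv2.COLOR_BGR2GRAY),(3,3),0).astype(int)
    for u in(285,300,345,360):
        col=g[120:240,u]; d=np.diff(col); i=np.argsort(-abs(d))[:7]; print(u,sorted((int(j+120),int(d[j])) for j in i))
E
python3 -c "
from h import *
lip()"
```

```text
t 33.62 tcp [ 0.6167 -0.2568  0.183 ] rot [-1.8e+02  1.0e-01  4.5e+00] F [-3.7 -0.2 -2.8] w 15.6 gf 25.0
285 [(193, 17), (204, 17), (205, 28), (206, 26), (234, 16), (236, -28), (237, -28)]
300 [(123, -20), (124, -25), (182, 13), (192, 17), (193, 16), (200, -15), (238, 23)]
345 [(182, 14), (192, 23), (193, 17), (200, 19), (201, 29), (202, 16), (218, -14)]
360 [(182, 14), (184, -12), (192, 22), (193, 16), (199, -10), (200, -19), (238, 13)]
```

Call:
{"name": "move_arm", "arguments": {
  "steps": [
    [0.0,-0.003,0,0.012,0],
    [0.0,0,0,0.015,0],
    [0.0,0,0,0.012,0],
    [0.0,0.01,0.0006,0,0],
    [0.0,0.007,0.0006,0,0],
    [0.0,0,0,-0.005,0],
    [0.0,0,0,-0.007,0],
    [0.0,0,0,0,0]
  ],
  "grip_force": 25
}}

```text
clock: 34.67
tool_pos: [0.6301, -0.2556, 0.2089]
eef_rot: [-179.9, 0.1, 4.5]
wrist_force: [-0.4, -1.0, -2.1]
gripper_width: 0.187
grip_force: 25.0
```

```bash
python3 -c "
from h import *
lip()"
```

```text
t 34.67 tcp [ 0.6301 -0.2556  0.2089] rot [-1.799e+02  1.000e-01  4.500e+00] F [-0.4 -1.  -2.1] w 16.3 gf 25.0
285 [(193, 8), (194, 11), (196, -11), (234, 24), (235, 29), (236, 10), (238, -8)]
300 [(187, -6), (193, 8), (194, 14), (196, -12), (205, 6), (237, 19), (238, 27)]
345 [(204, 12), (205, 24), (206, 13), (208, -12), (209, -17), (237, 26), (238, 36)]
360 [(187, -9), (193, 9), (194, 10), (196, -10), (219, -9), (237, 13), (238, 18)]
```

Call:
{"name": "move_arm", "arguments": {
  "steps": [
    [0.0,0,0,-0.004,0],
    [0.0,0,0,-0.005,0],
    [0.0,0,0,-0.005,0],
    [0.0,0,0,-0.004,0],
    [0.0,0,0,0,0]
  ]
}}

```text
clock: 35.35
tool_pos: [0.6308, -0.2556, 0.192]
eef_rot: [-180.0, 0.1, 4.5]
wrist_force: [0.1, -0.4, -1.7]
gripper_width: 0.182
grip_force: 25.0
```

```bash
python3 -c "
from h import *
lip()"
```

```text
t 35.35 tcp [ 0.6308 -0.2556  0.192 ] rot [-1.8e+02  1.0e-01  4.5e+00] F [ 0.1 -0.4 -1.7] w 15.8 gf 25.0
285 [(153, -5), (154, -6), (180, -4), (191, -6), (211, 5), (237, 19), (238, 27)]
300 [(121, -16), (122, -31), (123, -15), (191, -7), (198, 5), (237, 19), (238, 27)]
345 [(197, 10), (210, 23), (211, 19), (214, -11), (215, -18), (237, 25), (238, 36)]
360 [(189, -6), (190, -9), (197, 9), (198, 8), (200, -9), (237, 21), (238, 24)]
```

Call:
{"name": "move_arm", "arguments": {
  "steps": [
    [0.0,0,0,-0.004,0],
    [0.0,0,0,-0.004,0],
    [0.0,0,0,-0.003,0],
    [0.0,0,0,0,0]
  ]
}}

```text
clock: 35.9
tool_pos: [0.6308, -0.2556, 0.1811]
eef_rot: [-180.0, 0.0, 4.5]
wrist_force: [0.4, -0.3, -0.6]
gripper_width: 0.183
grip_force: 25.0
```

```bash
python3 -c "
from h import *
lip()
for n in('w9raw','w13','last'):
    g=cv2.cvtColor(cv2.imread('pics/%s.png'%n),cv2.COLOR_BGR2GRAY); print(n,[int(x) for x in g[170:260:2,350]])"
```

```text
t 35.9 tcp [ 0.6308 -0.2556  0.1811] rot [-180.     0.     4.5] F [ 0.4 -0.3 -0.6] w 15.9 gf 25.0
285 [(154, -5), (155, -5), (181, -4), (192, -7), (214, 6), (237, 19), (238, 27)]
300 [(123, -15), (124, -31), (125, -17), (191, -9), (200, 8), (237, 19), (238, 28)]
345 [(200, 15), (202, -15), (213, 20), (214, 18), (218, -15), (237, 31), (238, 47)]
360 [(200, 16), (202, -14), (213, 19), (214, 18), (216, -18), (237, 20), (238, 28)]
w9raw [86, 86, 87, 82, 82, 84, 85, 235, 234, 235, 235, 188, 183, 190, 207, 216, 223, 226, 225, 222, 210, 195, 188, 188, 185, 185, 184, 188, 187, 189, 185, 185, 188, 190, 186, 232, 232, 232, 231, 247, 247, 247, 202, 205, 203]
w13 [239, 240, 240, 241, 241, 241, 240, 240, 238, 236, 234, 231, 223, 197, 230, 230, 231, 231, 228, 228, 228, 232, 179, 177, 179, 173, 173, 173, 176, 176, 175, 171, 174, 177, 176, 231, 226, 197, 199, 200, 196, 198, 198, 175, 174]
last [130, 132, 135, 135, 130, 129, 130, 133, 135, 134, 133, 134, 114, 114, 115, 115, 146, 114, 117, 117, 117, 117, 144, 169, 126, 127, 119, 122, 120, 122, 122, 122, 121, 121, 138, 186, 187, 189, 190, 182, 189, 187, 190, 191, 192]
```

```bash
python3 - <<'E'
from h import *
c=read_camera("wrist"); K=np.array(c["camera_matrix"]); W=np.linalg.inv(np.array(c["tool_from_camera"]))
for th in(-15,-10,-5,0,5,10):
    a=np.radians(th); o=[]
    for x,z in((.013,-.057),(.051,-.099),(-.010,-.098)):
        q=K@(W[:3,:3]@np.array((x*np.cos(a)-z*np.sin(a),0,-.011-(x*np.sin(a)+z*np.cos(a))))+W[:3,3]); o.append(round(q[1]/q[2],1))
    print(th,"foot,lip,backfloor",o)
im=cv2.imread("pics/last.png"); print(im[240:300:3,320].tolist())
E
```

```text
-15 foot,lip,backfloor [np.float64(278.3), np.float64(219.4), np.float64(302.6)]
-10 foot,lip,backfloor [np.float64(270.5), np.float64(207.3), np.float64(290.8)]
-5 foot,lip,backfloor [np.float64(262.9), np.float64(195.3), np.float64(279.2)]
0 foot,lip,backfloor [np.float64(255.6), np.float64(183.2), np.float64(267.7)]
5 foot,lip,backfloor [np.float64(248.4), np.float64(171.3), np.float64(256.4)]
10 foot,lip,backfloor [np.float64(241.5), np.float64(159.3), np.float64(245.1)]
[[184, 189, 188], [187, 191, 192], [187, 191, 191], [185, 189, 188], [186, 190, 190], [188, 192, 193], [191, 194, 195], [186, 189, 190], [183, 186, 187], [191, 195, 196], [192, 196, 195], [187, 191, 192], [191, 195, 194], [192, 196, 197], [190, 194, 194], [191, 194, 194], [194, 198, 198], [191, 195, 195], [131, 153, 172], [110, 138, 163]]
```

The handle-foot gauge shows about 23° nose-down: at 25 N the grip let it swing. I'll push its back wall against the low −x end wall, which swings the bottom forward and the nose up.

Call:
{"name": "move_arm", "arguments": {
  "steps": [
    [0.0,0,0,0.02,0],
    [0.0,0,0,0.035,0],
    [0.0,-0.04,-0.0032,0,0],
    [0.0,-0.05,-0.004,0,0],
    [0.0,-0.05,-0.004,0,0],
    [0.0,-0.05,-0.004,0,0],
    [0.0,-0.005,-0.0004,-0.02,0],
    [0.0,0,0,-0.03,0]
  ],
  "grip_force": 35
}}

```text
clock: 37.0
tool_pos: [0.4368, -0.2725, 0.1895]
eef_rot: [179.7, -0.3, 4.4]
wrist_force: [0.2, -0.8, -1.5]
gripper_width: 0.177
grip_force: 35.0
```

Call:
{"name": "move_arm", "arguments": {
  "steps": [
    [0.0,0,0,-0.03,0],
    [0.0,0,0,-0.017,0],
    [0.0,-0.005,-0.0004,0,0],
    [0.0,-0.008,-0.0006,0,0],
    [0.0,-0.01,-0.0008,0,0],
    [0.0,-0.01,-0.0008,0,0],
    [0.0,-0.008,-0.0006,0,0],
    [0.0,0,0,0,0]
  ]
}}

```text
clock: 38.0
tool_pos: [0.3989, -0.2753, 0.143]
eef_rot: [179.7, -0.6, 4.6]
wrist_force: [5.8, 0.4, 2.1]
gripper_width: 0.181
grip_force: 35.0
```

```bash
cat >> h.py <<'E'
def foot():
    st(); im=wrist()[0]; cv2.imwrite("pics/last.png",im); o=[]
    d=im[...,2].astype(int)-im[...,0]
    for u in(318,320,322):
        r=310
        while r>200 and d[r,u]>22: r-=1
        o.append(r)
    print("foot rows",o,"noseup",round((255.6+1.4-np.median(o))/1.5,1))
E
python3 -c "
from h import *
foot()"
```

```text
t 38.0 tcp [ 0.3989 -0.2753  0.143 ] rot [179.7  -0.6   4.6] F [5.8 0.4 2.1] w 15.7 gf 35.0
foot rows [271, 271, 271] noseup -9.3
```

Call:
{"name": "move_arm", "arguments": {
  "steps": [
    [0.0,-0.006,-0.0005,0,0],
    [0.0,-0.006,-0.0005,0,0],
    [0.0,-0.006,-0.0005,0,0],
    [0.0,-0.004,-0.0003,0,0],
    [0.0,0,0,0,0]
  ]
}}

```text
clock: 38.67
tool_pos: [0.3775, -0.2772, 0.1432]
eef_rot: [179.7, -0.6, 4.6]
wrist_force: [5.9, 0.4, 2.8]
gripper_width: 0.179
grip_force: 35.0
```

```bash
python3 -c "
from h import *
foot()"
```

```text
t 38.67 tcp [ 0.3775 -0.2772  0.1432] rot [179.7  -0.6   4.6] F [5.9 0.4 2.8] w 15.6 gf 35.0
foot rows [252, 252, 252] noseup 3.3
```

Call:
{"name": "move_arm", "arguments": {
  "steps": [
    [0.0,-0.004,-0.0003,0,0],
    [0.0,-0.003,-0.0002,0,0],
    [0.0,0,0,0,0]
  ]
}}

```text
clock: 39.1
tool_pos: [0.3706, -0.2778, 0.1433]
eef_rot: [179.7, -0.6, 4.6]
wrist_force: [7.3, 2.2, 2.4]
gripper_width: 0.181
grip_force: 35.0
```

Call:
{"name": "move_arm", "arguments": {
  "steps": [
    [0.0,0,0,0,0],
    [0.0,0.006,0.0005,0,0],
    [0.0,0.008,0.0006,0,0],
    [0.0,0.008,0.0006,0.0,0],
    [0.0,0.004,0.0004,0.0,0],
    [0.0,0,0,0,0]
  ],
  "grip_force": 60
}}

```text
clock: 39.85
tool_pos: [0.3921, -0.2745, 0.1393]
eef_rot: [-180.0, 0.0, 4.5]
wrist_force: [-0.2, 0.2, -2.5]
gripper_width: 0.185
grip_force: 60.0
```

```bash
cat >> h.py <<'E'
def balls():
    im,K,R,t=wrist(); c=cv2.HoughCircles(cv2.GaussianBlur(cv2.cvtColor(im,cv2.COLOR_BGR2GRAY),(5,5),1)[:250,200:440],cv2.HOUGH_GRADIENT,1,18,param1=100,param2=16,minRadius=9,maxRadius=30)
    for q in (c[0] if c is not None else []): print("wr",(q+[200,0,0]).round(),onplane(K,R,t,q[:2]+[200,0],.022).round(3))
    im,K,R,t,_=cam("top"); m=(im.min(2)>150).astype(np.uint8)[195:350,355:440]; k,l,s,c=cv2.connectedComponentsWithStats(m)
    for i in range(1,k):
        if s[i][4]>40: print("top",s[i][2:],(c[i]+[355,195]).round(),onplane(K,R,t,c[i]+[355,195],.022).round(3))
E
python3 -c "
from h import *
foot(); balls()"
```

```text
t 39.85 tcp [ 0.3921 -0.2745  0.1393] rot [-180.     0.     4.5] F [-0.2  0.2 -2.5] w 16.1 gf 60.0
foot rows [246, 246, 246] noseup 7.3
wr [268.   6.  22.] [ 0.554 -0.224  0.022]
top [47  4 51] [386. 206.] [ 0.677 -0.248  0.022]
top [ 12  59 310] [426. 236.] [ 0.609 -0.335  0.022]
top [  52   90 2178] [382. 262.] [ 0.549 -0.238  0.022]
```

The scoop is now 7° nose-up and held at 60 N. I'll scoop again.

Call:
{"name": "move_arm", "arguments": {
  "steps": [
    [0.0,0,0,-0.014,0],
    [0.0,0,0,-0.014,0],
    [0.0,0.01,0.0008,-0.001,0],
    [0.0,0.015,0.0012,-0.0015,0],
    [0.0,0.02,0.0016,-0.002,0],
    [0.0,0.02,0.0016,-0.0025,0],
    [0.0,0.02,0.0016,-0.0025,0],
    [0.0,0.015,0.0012,-0.002,0]
  ]
}}

```text
clock: 41.0
tool_pos: [0.4936, -0.2662, 0.0998]
eef_rot: [-180.0, -0.0, 4.6]
wrist_force: [0.5, -0.5, -2.1]
gripper_width: 0.179
grip_force: 60.0
```

Call:
{"name": "move_arm", "arguments": {
  "steps": [
    [0.0,0.012,0.001,-0.001,0],
    [0.0,0.012,0.001,0,0],
    [0.0,0.012,0.001,0,0],
    [0.0,0.01,0.0008,0,0],
    [0.0,0.008,0.0006,0,0],
    [0.0,0,0,0,0]
  ]
}}

```text
clock: 41.75
tool_pos: [0.5469, -0.2619, 0.0991]
eef_rot: [-180.0, -0.0, 4.6]
wrist_force: [-0.7, 1.2, -2.0]
gripper_width: 0.18
grip_force: 60.0
```

```bash
python3 -c "
from h import *
foot(); wb('w14')"
```

```text
t 41.75 tcp [ 0.5469 -0.2619  0.0991] rot [-180.    -0.     4.6] F [-0.7  1.2 -2. ] w 15.7 gf 60.0
foot rows [246, 246, 246] noseup 7.3
t 41.8 tcp [ 0.5464 -0.2621  0.0991] rot [-180.    -0.     4.5] F [-0.6 -0.2 -2.3] w 15.7 gf 60.0
[340. 160.] 26.6 rel grip x,y if in scoop (mm) [ 67. -10.]
[258. 162.] 25.7 rel grip x,y if in scoop (mm) [66. 41.]
```

Call:
{"name": "move_arm", "arguments": {
  "steps": [
    [0.0,0.005,0.0004,0,0],
    [0.0,0.004,0.0003,0.003,0],
    [0.0,0.005,0.0004,0.005,0],
    [0.0,0.005,0.0004,0.005,0],
    [0.0,0.005,0.0004,0.005,0],
    [0.0,0.003,0.0002,0.003,0],
    [0.0,0,0,0,0],
    [0.0,0,0,0,0]
  ]
}}

```text
clock: 42.85
tool_pos: [0.5727, -0.2602, 0.1198]
eef_rot: [-180.0, 0.0, 4.5]
wrist_force: [-0.5, 0.0, -2.4]
gripper_width: 0.177
grip_force: 60.0
```

```bash
python3 -c "
from h import *
foot(); wb('w15')"
```

```text
t 42.85 tcp [ 0.5727 -0.2602  0.1198] rot [-180.     0.     4.5] F [-0.5  0.  -2.4] w 15.4 gf 60.0
foot rows [245, 245, 245] noseup 8.0
t 42.9 tcp [ 0.5726 -0.2602  0.1198] rot [-180.     0.     4.5] F [-0.2  0.2 -1.9] w 15.4 gf 60.0
[276. 238.] 24.1 rel grip x,y if in scoop (mm) [17. 31.]
[338. 236.] 23.0 rel grip x,y if in scoop (mm) [ 18. -10.]
```

Both balls rolled to the back of the nose-up scoop. Now I lift and carry.

Call:
{"name": "move_arm", "arguments": {
  "steps": [
    [0.0,0,0,0.005,0],
    [0.0,0,0,0.012,0],
    [0.0,0,0,0.018,0],
    [0.0,0,0,0.02,0],
    [0.0,0,0,0.02,0],
    [0.0,0,0,0.013,0],
    [0.0,0,0,0.007,0],
    [0.0,0,0,0,0]
  ]
}}

```text
clock: 43.95
tool_pos: [0.5731, -0.2603, 0.2154]
eef_rot: [180.0, -0.0, 4.5]
wrist_force: [0.3, 0.6, -2.0]
gripper_width: 0.176
grip_force: 60.0
```

```bash
python3 -c "
from h import *
foot(); wb('w16')"
```

```text
t 43.95 tcp [ 0.5731 -0.2603  0.2154] rot [180.   -0.    4.5] F [ 0.3  0.6 -2. ] w 15.3 gf 60.0
foot rows [245, 245, 245] noseup 8.0
t 44.0 tcp [ 0.5728 -0.2601  0.2147] rot [-180.     0.     4.5] F [ 0.1 -0.6 -2.6] w 15.6 gf 60.0
[276. 238.] 24.4 rel grip x,y if in scoop (mm) [17. 31.]
[340. 238.] 24.3 rel grip x,y if in scoop (mm) [ 17. -10.]
[444.  76.] 17.4 rel grip x,y if in scoop (mm) [115. -70.]
```

Call:
{"name": "move_arm", "arguments": {
  "steps": [
    [0.0,-0.0003,0.004,0,0],
    [0.0,-0.0008,0.01,0,0],
    [0.0,-0.0012,0.016,0,0],
    [0.0,-0.0017,0.022,0,0],
    [0.0,-0.0022,0.028,0,0],
    [0.0,-0.0023,0.03,0,0],
    [0.0,-0.0023,0.03,0,0],
    [0.0,-0.0023,0.03,0,0]
  ]
}}

```text
clock: 45.05
tool_pos: [0.5595, -0.0872, 0.2153]
eef_rot: [-180.0, -0.0, 4.6]
wrist_force: [0.2, 0.2, -3.0]
gripper_width: 0.179
grip_force: 60.0
```

Call:
{"name": "move_arm", "arguments": {
  "steps": [
    [0.0,-0.0023,0.03,0,0],
    [0.0,-0.0023,0.03,0,0],
    [0.0,-0.0023,0.03,0,0],
    [0.0,-0.0023,0.03,0,0],
    [0.0,-0.0023,0.03,0,0],
    [0.0,-0.0023,0.03,0,0],
    [0.0,-0.0023,0.03,0,0],
    [0.0,-0.0023,0.03,0,0]
  ]
}}

```text
clock: 46.05
tool_pos: [0.5403, 0.1524, 0.2154]
eef_rot: [180.0, -0.0, 4.6]
wrist_force: [0.9, 0.3, -2.3]
gripper_width: 0.176
grip_force: 60.0
```

Call:
{"name": "move_arm", "arguments": {
  "steps": [
    [0.0,-0.0023,0.03,0,0],
    [0.0,-0.002,0.026,0,0],
    [0.0,-0.0017,0.022,0,0],
    [0.0,-0.0012,0.016,0,0],
    [0.0,-0.0008,0.01,0,0],
    [0.0,-0.0004,0.005,0,0],
    [0.0,0,0,0,0],
    [0.0,0,0,0,0]
  ]
}}

```text
clock: 47.05
tool_pos: [0.5335, 0.2578, 0.215]
eef_rot: [180.0, 0.0, 4.4]
wrist_force: [0.9, 0.0, -2.8]
gripper_width: 0.181
grip_force: 60.0
```

```bash
python3 -c "
from h import *
foot(); wb('w17')"
```

```text
t 47.05 tcp [0.5335 0.2578 0.215 ] rot [180.    0.    4.4] F [ 0.9  0.  -2.8] w 15.8 gf 60.0
foot rows [245, 245, 245] noseup 8.0
t 47.1 tcp [0.5335 0.2579 0.215 ] rot [180.    0.    4.4] F [ 0.  -0.2 -1.6] w 15.3 gf 60.0
[276. 236.] 24.5 rel grip x,y if in scoop (mm) [18. 31.]
[340. 236.] 24.1 rel grip x,y if in scoop (mm) [ 18. -10.]
```

Both balls are still at the back of the scoop over the bowl. I'll ease the grip stepwise so the scoop pivots nose-down under its own weight.

Call:
{"name": "move_arm", "arguments": {
  "steps": [
    [0.0,0,0,0,0],
    [0.0,0,0,0,0],
    [0.0,0,0,0,0],
    [0.0,0,0,0,0]
  ],
  "grip_force": 10
}}

```text
clock: 47.65
tool_pos: [0.5331, 0.2588, 0.2151]
eef_rot: [180.0, 0.0, 4.5]
wrist_force: [-0.6, -0.9, -2.7]
gripper_width: 0.182
grip_force: 10.0
```

```bash
python3 -c "
from h import *
foot()"
```

```text
t 47.65 tcp [0.5331 0.2588 0.2151] rot [180.    0.    4.5] F [-0.6 -0.9 -2.7] w 15.8 gf 10.0
foot rows [245, 245, 245] noseup 8.0
```

Call:
{"name": "move_arm", "arguments": {
  "steps": [
    [0.0,0,0,0,0],
    [0.0,0,0,0,0],
    [0.0,0,0,0,0]
  ],
  "grip_force": 7
}}

```text
clock: 48.08
tool_pos: [0.5332, 0.2588, 0.2151]
eef_rot: [180.0, 0.0, 4.5]
wrist_force: [-0.1, -0.0, -2.2]
gripper_width: 0.182
grip_force: 7.0
```

```bash
python3 -c "
from h import *
foot(); wb('w18')"
```

```text
t 48.08 tcp [0.5332 0.2588 0.2151] rot [180.    0.    4.5] F [-0.1 -0.  -2.2] w 15.8 gf 7.0
foot rows [245, 245, 245] noseup 8.0
t 48.12 tcp [0.5332 0.2588 0.2151] rot [180.   -0.    4.5] F [ 0.4 -0.1 -2.1] w 15.9 gf 7.0
[276. 236.] 24.3 rel grip x,y if in scoop (mm) [18. 31.]
[340. 238.] 23.2 rel grip x,y if in scoop (mm) [ 17. -11.]
```

Call:
{"name": "move_arm", "arguments": {
  "steps": [
    [0.0,0,0,0,0],
    [0.0,0,0,0,0],
    [0.0,0,0,0,0]
  ],
  "grip_force": 5
}}

```text
clock: 48.55
tool_pos: [0.5331, 0.2588, 0.2151]
eef_rot: [180.0, 0.0, 4.5]
wrist_force: [0.1, -0.7, -2.0]
gripper_width: 0.184
grip_force: 5.0
```

```bash
python3 -c "
from h import *
foot()"
```

```text
t 48.55 tcp [0.5331 0.2588 0.2151] rot [180.    0.    4.5] F [ 0.1 -0.7 -2. ] w 16.0 gf 5.0
foot rows [245, 245, 245] noseup 8.0
```

Call:
{"name": "move_arm", "arguments": {
  "steps": [
    [0.0,0,0,0,0],
    [0.0,0,0,0,0]
  ],
  "grip_force": 4
}}

```text
clock: 48.85
tool_pos: [0.5331, 0.2588, 0.2151]
eef_rot: [180.0, 0.0, 4.5]
wrist_force: [-0.1, -0.4, -2.2]
gripper_width: 0.182
grip_force: 4.0
```

```bash
python3 -c "
from h import *
foot(); wb('w19')"
```

```text
t 48.85 tcp [0.5331 0.2588 0.2151] rot [180.    0.    4.5] F [-0.1 -0.4 -2.2] w 15.8 gf 4.0
foot rows [245, 245, 245] noseup 8.0
t 48.9 tcp [0.5331 0.2588 0.2151] rot [180.    0.    4.5] F [-0.5  0.3 -1.9] w 15.8 gf 4.0
[276. 238.] 24.1 rel grip x,y if in scoop (mm) [17. 31.]
[340. 238.] 23.2 rel grip x,y if in scoop (mm) [ 17. -11.]
```

The grip is very sticky even at 4 N. I'll level the scoop instead by nudging its lip lightly against the bowl's far inner rim, then raise and snatch it back as before.

Call:
{"name": "move_arm", "arguments": {
  "steps": [
    [0.0,0,0,-0.01,0],
    [0.0,0,0,-0.015,0],
    [0.0,0,0,-0.011,0],
    [0.0,0.01,0,0,0],
    [0.0,0.012,0,0,0],
    [0.0,0.01,0,0,0],
    [0.0,0.004,0,0,0],
    [0.0,0,0,0,0]
  ],
  "grip_force": 10
}}

```text
clock: 49.95
tool_pos: [0.5694, 0.2588, 0.1791]
eef_rot: [-180.0, 0.0, 4.5]
wrist_force: [-0.4, 0.5, -2.6]
gripper_width: 0.183
grip_force: 10.0
```

```bash
python3 -c "
from h import *
foot()"
```

```text
t 49.95 tcp [0.5694 0.2588 0.1791] rot [-180.     0.     4.5] F [-0.4  0.5 -2.6] w 15.9 gf 10.0
foot rows [246, 246, 246] noseup 7.3
```

Call:
{"name": "move_arm", "arguments": {
  "steps": [
    [0.0,0.004,0,0,0],
    [0.0,0.004,0,0,0],
    [0.0,0.003,0,0,0],
    [0.0,0,0,0,0]
  ]
}}

```text
clock: 50.5
tool_pos: [0.5799, 0.2593, 0.179]
eef_rot: [-180.0, 0.0, 4.5]
wrist_force: [-2.2, -0.0, -1.7]
gripper_width: 0.18
grip_force: 10.0
```

```bash
python3 -c "
from h import *
foot()"
```

```text
t 50.5 tcp [0.5799 0.2593 0.179 ] rot [-180.     0.     4.5] F [-2.2 -0.  -1.7] w 15.7 gf 10.0
foot rows [248, 248, 248] noseup 6.0
```

Call:
{"name": "move_arm", "arguments": {
  "steps": [
    [0.0,0.004,0,0,0],
    [0.0,0.003,0,0,0],
    [0.0,0,0,0,0]
  ]
}}

```text
clock: 50.92
tool_pos: [0.5875, 0.2592, 0.1791]
eef_rot: [-180.0, -0.0, 4.5]
wrist_force: [-2.7, 1.7, -1.3]
gripper_width: 0.184
grip_force: 10.0
```

```bash
python3 -c "
from h import *
foot(); wb('w20')"
```

```text
t 50.92 tcp [0.5875 0.2592 0.1791] rot [-180.    -0.     4.5] F [-2.7  1.7 -1.3] w 16.0 gf 10.0
foot rows [255, 255, 255] noseup 1.3
t 50.98 tcp [0.5874 0.2591 0.179 ] rot [-180.    -0.     4.5] F [-2.1  2.3 -1. ] w 15.7 gf 10.0
[276. 250.] 24.3 rel grip x,y if in scoop (mm) [ 8. 32.]
[338. 250.] 23.9 rel grip x,y if in scoop (mm) [  8. -10.]
[244. 274.] 17.7 rel grip x,y if in scoop (mm) [-8. 54.]
```

Level again at about 1°, with the balls still at the back. I'll raise and snatch back.

Call:
{"name": "move_arm", "arguments": {
  "steps": [
    [0.0,-0.001,0,0.008,0],
    [0.0,-0.001,0,0.01,0],
    [0.0,0,0,0.009,0],
    [0.0,0,0,0,0],
    [0.0,-0.06,0,0,0],
    [0.0,-0.055,0,0,0],
    [0.0,0,0,0,0],
    [0.0,0,0,0,0]
  ],
  "grip_force": 60
}}

```text
clock: 52.02
tool_pos: [0.471, 0.2585, 0.2067]
eef_rot: [180.0, -0.1, 4.5]
wrist_force: [0.5, -0.9, 0.2]
gripper_width: 0.18
grip_force: 60.0
```

```bash
python3 -c "
from h import *
foot(); wb('w21',(180,0,480,330))"
```

```text
t 52.02 tcp [0.471  0.2585 0.2067] rot [ 1.8e+02 -1.0e-01  4.5e+00] F [ 0.5 -0.9  0.2] w 15.6 gf 60.0
foot rows [255, 255, 255] noseup 1.3
t 52.08 tcp [0.4715 0.2585 0.2066] rot [-1.8e+02 -1.0e-01  4.5e+00] F [ 0.2  0.4 -1. ] w 15.9 gf 60.0
[252. 140.] 18.1 rel grip x,y if in scoop (mm) [80. 44.]
[286. 142.] 19.4 rel grip x,y if in scoop (mm) [79. 24.]
[302. 174.] 17.2 rel grip x,y if in scoop (mm) [59. 13.]
[338. 168.] 17.7 rel grip x,y if in scoop (mm) [62. -9.]
[396. 162.] 18.2 rel grip x,y if in scoop (mm) [ 67. -45.]
[368. 148.] 18.2 rel grip x,y if in scoop (mm) [ 75. -27.]
[366. 192.] 16.6 rel grip x,y if in scoop (mm) [ 48. -27.]
```

Call:
{"name": "move_arm", "arguments": {
  "steps": [
    [0.0,0.02,0,0.008,0],
    [0.0,0.014,0,0.008,0],
    [0.0,0,-0.05,0,-0.02],
    [0.0,0,-0.055,0,-0.02],
    [0.0,0,-0.055,0,0],
    [0.0,0,-0.055,0,0],
    [0.0,0,-0.04,0,0],
    [0.0,0,0,0,0]
  ]
}}

```text
clock: 53.12
tool_pos: [0.505, -0.0014, 0.2218]
eef_rot: [179.9, 0.0, 1.7]
wrist_force: [0.1, 0.9, -1.0]
gripper_width: 0.182
grip_force: 60.0
```

```bash
python3 - <<'E'
from h import *
foot(); 
for n,box in(("top",(85,190,215,300)),("scene",(380,285,505,400))):
    im,K,R,t,_=cam(n); cv2.imwrite(f"pics/{n}22.png",im); x0,y0,x1,y1=box; g=im[y0:y1,x0:x1]
    m=(g.min(2)>95).astype(np.uint8); k,l,s,c=cv2.connectedComponentsWithStats(m)
    for i in range(1,k):
        if s[i][4]>20: print(n,s[i][2:],(c[i]+[x0,y0]).round(),onplane(K,R,t,c[i]+[x0,y0],.036).round(3))
    b=cv2.resize(cv2.cvtColor(g,cv2.COLOR_BGR2GRAY),None,fx=4,fy=4,interpolation=cv2.INTER_CUBIC)
    h=cv2.HoughCircles(b,cv2.HOUGH_GRADIENT,1,40,param1=100,param2=15,minRadius=24,maxRadius=44)
    for q in h[0]: print(" hough",(q[:2]/4+[x0,y0]).round(1),q[2]/4,onplane(K,R,t,q[:2]/4+[x0,y0],.036).round(3))
# other white balls: bin and bench
im,K,R,t,_=cam("top"); m=(im[190:360,340:450].min(2)>165).astype(np.uint8); k,l,s,c=cv2.connectedComponentsWithStats(m); print("bin",[(s[i][2:].tolist(),(c[i]+[340,190]).round().tolist()) for i in range(1,k) if s[i][4]>20])
E
```

```text
t 53.12 tcp [ 0.505  -0.0014  0.2218] rot [179.9   0.    1.7] F [ 0.1  0.9 -1. ] w 15.9 gf 60.0
foot rows [255, 255, 255] noseup 1.3
top [  97   87 1141] [181. 270.] [0.525 0.194 0.036]
top [  75   39 1416] [148. 268.] [0.528 0.263 0.036]
 hough [131.9 259.4] 7.55 [0.546 0.299 0.036]
 hough [164.4 260.1] 8.25 [0.546 0.23  0.036]
 hough [139.1 272.1] 7.9 [0.519 0.282 0.036]
 hough [148.9 283.1] 7.7 [0.496 0.259 0.036]
 hough [154.4 269.1] 7.75 [0.526 0.25  0.036]
 hough [118.1 260.1] 7.7 [0.544 0.328 0.036]
 hough [166.1 278.4] 7.85 [0.506 0.224 0.036]
 hough [177.9 265.4] 7.35 [0.535 0.2   0.036]
scene [  63   55 1276] [481. 305.] [0.404 0.247 0.036]
scene [  65   58 1534] [449. 341.] [0.525 0.26  0.036]
scene [ 51  77 811] [394. 369.] [0.656 0.229 0.036]
scene [ 11  20 132] [500. 355.] [0.477 0.349 0.036]
scene [ 13  40 362] [499. 382.] [0.53  0.383 0.036]
scene [ 39  37 473] [479. 385.] [0.564 0.361 0.036]
 hough [458.4 333.1] 8.325 [0.496 0.26  0.036]
 hough [458.6 356.4] 9.15 [0.541 0.296 0.036]
 hough [423.6 326.1] 8.3 [0.536 0.201 0.036]
 hough [440.6 325.6] 8.25 [0.509 0.224 0.036]
 hough [470.9 366.6] 6.85 [0.542 0.326 0.036]
 hough [460.9 345.9] 7.425 [0.517 0.283 0.036]
 hough [433.1 332.4] 7.2 [0.533 0.224 0.036]
 hough [446.6 337.6] 6.775 [0.523 0.251 0.036]
bin []
```

Both cameras agree on eight balls in the bowl and none in the bin. Now I set the scoop down on the mat.

Call:
{"name": "move_arm", "arguments": {
  "steps": [
    [0.0,0,0,-0.035,0],
    [0.0,0,0,-0.04,0],
    [0.0,0,0,-0.03,0],
    [0.0,0,0,-0.014,0],
    [0.0,0,0,-0.007,0],
    [0.0,0,0,-0.003,0],
    [0.0,0,0,0,0],
    [0.0,0,0,0,0]
  ],
  "grip_force": 20
}}

```text
clock: 54.32
tool_pos: [0.5048, 0.0038, 0.0939]
eef_rot: [180.0, -0.1, 2.2]
wrist_force: [0.0, 0.3, -0.9]
gripper_width: 0.178
grip_force: 20.0
```

```bash
python3 -c "
from h import *
foot()"
```

```text
t 54.33 tcp [0.5048 0.0038 0.0939] rot [ 1.8e+02 -1.0e-01  2.2e+00] F [ 0.   0.3 -0.9] w 15.5 gf 20.0
foot rows [255, 255, 255] noseup 1.3
```

Call:
{"name": "move_arm", "arguments": {
  "steps": [
    [0.0,0,0,-0.002,0],
    [0.0,0,0,-0.002,0],
    [0.0,0,0,0,0],
    [0.04,0,0,0,0],
    [0.04,0,0,0,0],
    [0.04,0,0,0,0],
    [0.04,0,0,0,0],
    [0.04,0,0,0,0]
  ]
}}

```text
clock: 55.38
tool_pos: [0.5041, 0.0039, 0.0889]
eef_rot: [-180.0, 0.0, 2.2]
wrist_force: [-0.4, -0.4, 0.3]
gripper_width: 0.453
grip_force: 0.0
```

Call:
{"name": "move_arm", "arguments": {
  "steps": [
    [0.05,0,0,0,0],
    [0.05,0,0,0.02,0],
    [0.05,0,0,0.04,0],
    [0.05,0,0,0.05,0],
    [0.05,0,0,0.03,0],
    [0.0,0,0,0,0],
    [0.0,0,0,0,0],
    [0.0,0,0,0,0]
  ]
}}

```text
clock: 56.38
tool_pos: [0.5032, 0.0038, 0.2275]
eef_rot: [-180.0, 0.2, 2.2]
wrist_force: [-1.0, 0.5, 0.0]
gripper_width: 0.317
grip_force: 0.0
```

```bash
python3 - <<'E'
from h import *
st(); im,K,R,t=wrist()
s=cam("scene")[0]; cv2.imwrite("pics/f.png",np.hstack([cv2.resize(s[200:420,280:520],(400,367)),cv2.resize(im,(400,300)).repeat(1,0)[:300] if 0 else np.vstack([cv2.resize(im,(400,300)),np.zeros((67,400,3),np.uint8)])]))
E
```

```text
t 56.38 tcp [0.5032 0.0038 0.2275] rot [-180.     0.2    2.2] F [-1.   0.5  0. ] w 27.6 gf 0.0
```

View pics/f.png

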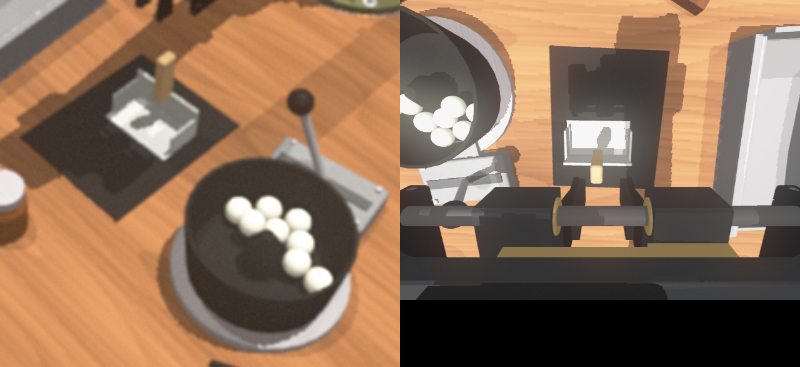

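The scoop stands upright and free on the mat, and all eight balls are in the bowl. Next is the lever: approach the knob from its −y side with closed fingers.

Call:
{"name": "move_arm", "arguments": {
  "steps": [
    [0.0,-0.02,0.032,0,0],
    [0.0,-0.03,0.047,0,0],
    [0.0,-0.029,0.047,0,0],
    [0.0,0,0,-0.03,0],
    [0.0,0,0,-0.04,0],
    [0.0,0,0,-0.025,0],
    [0.0,0,0,0,0],
    [0.0,0,0,0,0]
  ]
}}

```text
clock: 57.48
tool_pos: [0.4257, 0.13, 0.1348]
eef_rot: [-180.0, -0.0, 2.2]
wrist_force: [-0.2, 1.0, 1.1]
gripper_width: 0.004
grip_force: 0.0
```

```bash
python3 - <<'E'
from h import *
s=st(); im,K,R,t=wrist(); cv2.imwrite("pics/k.png",im)
print("pred knob px",proj(K,R,t,(.424,.187,.142)).round())
S=cam("scene"); print("scene pred",proj(*S[1:4],(.424,.187,.142)).round())
g=cv2.cvtColor(S[0],cv2.COLOR_BGR2GRAY)[240:285,435:490]; h=cv2.HoughCircles(cv2.resize(g,None,fx=4,fy=4),cv2.HOUGH_GRADIENT,1,60,param1=100,param2=15,minRadius=24,maxRadius=44); print(None if h is None else [(q[:2]/4+[435,240]).round().tolist() for q in h[0]])
E
```

```text
t 57.48 tcp [0.4257 0.13   0.1348] rot [-180.    -0.     2.2] F [-0.2  1.   1.1] w 0.4 gf 0.0
pred knob px [201. 317.]
scene pred [461. 261.]
[[461.0, 261.0]]
```

Knob confirmed. Pushing towards +y now.

Call:
{"name": "move_arm", "arguments": {
  "steps": [
    [0.0,0,0.015,0,0],
    [0.0,-0.001,0.012,0.002,0],
    [0.0,-0.002,0.015,0.004,0],
    [0.0,-0.002,0.018,0.003,0],
    [0.0,-0.002,0.018,0,0],
    [0.0,-0.002,0.018,0,0],
    [0.0,-0.002,0.018,0,0],
    [0.0,-0.002,0.016,-0.004,0]
  ]
}}

```text
clock: 58.58
tool_pos: [0.4123, 0.2614, 0.1399]
eef_rot: [-180.0, -0.1, 2.3]
wrist_force: [0.3, 0.3, -0.6]
gripper_width: 0.004
grip_force: 0.0
```

```bash
cat >> h.py <<'E'
def knob():
    st(); a=np.radians(7.4); ux=np.array([np.cos(a),np.sin(a),0]); uy=np.array([-np.sin(a),np.cos(a),0]); up=np.array([0,0,1.]); k0=np.array([.424,.187,.142]); h=k0-.125*(-np.sin(.45)*uy+np.cos(.45)*up)
    S=cam("scene"); g=cv2.cvtColor(S[0],cv2.COLOR_BGR2GRAY)[235:320,430:520]; H=cv2.HoughCircles(cv2.resize(g,None,fx=4,fy=4),cv2.HOUGH_GRADIENT,1,60,param1=100,param2=14,minRadius=28,maxRadius=42)
    if H is not None: print([((q[:2]/4+[430,235]).round().tolist(),q[2]/4) for q in H[0]])
    for q in(0,.45,.8,.9): print(q,proj(*S[1:4],h+.125*(np.sin(q-.45)*uy+np.cos(q-.45)*up)).round())
E
python3 -c "
from h import *
knob()"
```

```text
t 58.58 tcp [0.4123 0.2614 0.1399] rot [-1.8e+02 -1.0e-01  2.3e+00] F [ 0.3  0.3 -0.6] w 0.3 gf 0.0
[([510.0, 288.0], np.float32(8.875))]
0 [461. 261.]
0.45 [486. 270.]
0.8 [505. 283.]
0.9 [509. 288.]
```

The lever is in the run notch. Backing off and doing a final check.

Call:
{"name": "move_arm", "arguments": {
  "steps": [
    [0.0,0.001,-0.02,0,0],
    [0.0,0.002,-0.03,0,0],
    [0.0,0.002,-0.03,0.02,0],
    [0.0,0,-0.01,0.04,0],
    [0.0,0,0,0.05,0],
    [0.0,0,0,0.02,0],
    [0.0,0,0,0,0],
    [0.0,0,0,0,0]
  ]
}}

```text
clock: 59.62
tool_pos: [0.4165, 0.1696, 0.2681]
eef_rot: [180.0, 0.1, 2.2]
wrist_force: [-0.4, -0.1, -0.2]
gripper_width: 0.002
grip_force: 0.0
```

```bash
python3 - <<'E'
from h import *
knob()
im,K,R,t,_=cam("top"); im0=cv2.imread("pics/top0.png")
S=cam("scene")[0]; f=cv2.imread("pics/f.png")
h=cv2.cvtColor(im,cv2.COLOR_BGR2HSV); g=cv2.cvtColor(im,cv2.COLOR_BGR2GRAY)
m=((h[...,1]<60)&(g>100)).astype(np.uint8)[225:325,232:315]; c=max(cv2.findContours(m,0,2)[0],key=cv2.contourArea); r=cv2.minAreaRect(c); print("scoop body",r,onplane(K,R,t,np.array(r[0])+[232,225],.03).round(3))
x0,y0,x1,y1=380,285,505,400
b=cv2.resize(cv2.cvtColor(S[y0:y1,x0:x1],cv2.COLOR_BGR2GRAY),None,fx=4,fy=4,interpolation=cv2.INTER_CUBIC)
H=cv2.HoughCircles(b,cv2.HOUGH_GRADIENT,1,40,param1=100,param2=15,minRadius=24,maxRadius=40); print(len(H[0]),(H[0][:,:2]/4+[x0,y0]).round().tolist())
E
```

```text
t 59.62 tcp [0.4165 0.1696 0.2681] rot [1.8e+02 1.0e-01 2.2e+00] F [-0.4 -0.1 -0.2] w 0.2 gf 0.0
[([509.0, 288.0], np.float32(8.725))]
0 [461. 261.]
0.45 [486. 270.]
0.8 [505. 283.]
0.9 [509. 288.]
scoop body ((34.0, 61.0), (28.0, 52.0), 90.0) [0.494 0.012 0.03 ]
8 [[423.0, 326.0], [458.0, 357.0], [460.0, 346.0], [459.0, 333.0], [471.0, 368.0], [431.0, 333.0], [441.0, 326.0], [447.0, 337.0]]
```

```bash
python3 -c "
from h import *
print(close_job())"
```

```text
the job is handed in; nothing more can be done
None
```

Job handed in: in the last camera check all eight balls were in the bowl, the scoop stood upright and released on its mat, and the lever was in the run notch; no verdict came back.

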